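# Set out the finger-prick tray at a health screening table

## Task

Set out the steel tray for the next blood-sugar test. Lay the meter face up, centred across the front half of the tray (the half nearest the robot) and square to it, strip port pointing away from the robot, with the lancing pen beside it and parallel to it on the side where the yellow sharps bin stands; behind the meter stand a row of three level with one another: strip vial straight behind the meter, spirit bottle next to it on the sharps bin's side, and the steel swab jar next to the vial on the other side, away from the bin. Leave about 4 cm clear between each thing and its neighbour, everything flat or upright on the tray floor, and leave the oximeter and thermometer where they lie.

Things in the scene. Friction and masses are not known exactly. Their poses are not given: they have to be found in the camera images.
- tray: Low stainless-steel instrument tray, fixed to the table. Floor 300 mm (y) x 200 mm (x) inside, flat, its surface 3 mm above the table; outside 316 x 216 mm, rim 19 mm above the table. Origin: centre of its underside, at table height. x: towards its back edge (away from the robot), y: to the left as the robot looks at it, along the long side. Its front half is the -x half: the meter's centre belongs at x = -45 mm, y = 0.
- bin: Yellow round sharps bin with a red lid, 140 mm across, 158 mm high, fixed, beyond the tray on the left (y > 0) or on the right (y < 0). Origin: centre of its underside.
- meter_mid (a point): Blood-glucose meter: white flat plastic box with rounded edges, 90 mm long (x) x 50 mm wide (y) x 16 mm thick, loose, about 80 g, dark-framed screen on its face. Point: its centre. x: towards the end with the dark strip port (the screen's end), z: out of the face. Lies face up at the start, x within 46 degrees of pointing away from the robot.
- pen_mid (a point): Lancing pen: white plastic, flat-sided, with grey tapered nose and grey end button, 105 mm long (x) x 18 mm wide x 16 mm high, loose, 40 g, lying on the table. Point: its centre. x: towards the nose. Either way round will do when laid by the meter: with 4 cm clear its centre is 74 mm beside the meter's centre.
- vial_mid (a point): Test-strip vial: small grey cylinder with white label and black flip cap, 28 mm diameter, 48 mm high, loose, 30 g, standing. Point: its centre, half-way up (24 mm). z: up. With 4 cm clear it stands 99 mm from the meter's centre.
- bottle_mid (a point): Spirit bottle: white plastic bottle, body 44 mm diameter up to 68 mm, then shoulder and narrow cap, 100 mm high, loose, about 130 g, standing. Point: its axis, half-way up (50 mm). z: up. With 4 cm clear it stands 76 mm from the vial's axis.
- jar_mid (a point): Swab jar: polished steel cylinder with lid and small black knob (all one piece), 56 mm diameter, sides straight up to 50 mm, 70 mm high, loose, about 220 g, standing. Point: its axis, half-way up (35 mm). z: up. With 4 cm clear it stands 82 mm from the vial's axis.
- oximeter_mid (a point): Finger-clip pulse oximeter: white block 58 x 34 x 32 mm with a small dark screen, loose, standing among the things; not part of the job. Point: its centre.
- thermometer_mid (a point): Digital stick thermometer: thin white stick 125 mm long, 10 mm thick, loose, lying between the robot and the tray; not part of the job. Point: on its axis, near its middle, 5 mm up.
Mind the look-alikes: they are no part of the job. What is shaped like the part that bears pen_mid but brown, orange or purple is not meant.

How it is judged:
By the outcome, as a careful person would: the job done as asked, in the order asked, and still so for the second after the job is handed in, with the robot touching nothing.
It also fails if it takes over 128 s, if anything falls off the work surface, if the arm or the gripper's body presses on something with over 40 N, if the wrist force passes 120 N, or if a joint passes its speed limit or range.

## Robot

A 7-joint arm with a two-finger parallel gripper is mounted at the origin on the work surface. World frame = base frame: x ahead of the robot, y to its left, z up, the work surface at z = 0. Lengths are in m, angles in degrees, forces in N, time in s.
With the tool pointing down it reaches from about 0.425 to 0.875 m from the base axis. Payload 4.7 kg.
Tool frame: the origin (TCP) lies at the very end of the fingers, on their centre line; the grasp point (between the pads) lies 19 mm behind it (env.grip_point_offset is the distance from the TCP to the grasp point, in m); z points along the fingers, y is the line along which they close (so a half turn about z gives the same grasp; the last joint's range is limited). The gripper opens to 87 mm and grips with 3 to 60 N. Pads are 19 mm wide; open, the fingers measure 117 mm over their backs; the gripper's body (75 mm by 190 mm) begins 51 mm behind the grasp point.
Start: joints at [77.412, 18.392, -4.016, 83.108, 1.295, 78.541, -3.26], TCP at [0.151, -0.632, 0.223] pointing down, gripper open.
Joint ranges: [-163.93, 163.93], [-17.29, 119.83], [-79.2, 71.16], [3.27, 140.29], [-89.18, 269.18], [5.43, 117.66], [-154.24, 154.24]. Speed limits (degrees/s): [147.25, 147.25, 180, 180, 180, 180, 180].

## Interface

Orientations are given as [roll, pitch, yaw] about the fixed x, y, z axes, in that order (R = Rz(yaw) Ry(pitch) Rx(roll)).
In Python, from cell import env gives the robot as it stands.
- The arm moves only by the tool jog_arm, never from a script. Its argument "motion" is a list of rows, each an object of numbers: "x", "y", "z": the shift along the tool's x, y, z in cm; "ax", "ay", "az": the turn, a rotation vector about the tool's x, y, z in degrees. In form: [{"x": .., "y": .., "z": .., "ax": .., "ay": .., "az": ..}, ...]. A call has exactly 5 rows; each row shifts and turns the commanded pose from where the row before left it, along the tool's axes as they then stand; what a row does not reach is not made up. A row lasts 1/10 s, in which the tool goes at most 50 mm and 8.59 degrees, less where a joint would pass 70% of its speed; a pose out of reach is approached as far as the arm can. A call is refused whole if a number of a shift passes 5 or a number of a turn 8.59, either way. A call with a gripper value outside its range is refused whole. "claw" is the gripper command: -1 is shut, 1 is fully open, values between are in proportion, set as the call begins (left out, the last holds). The fingers move at their own pace and stop on an object; "squeeze" is the grip in N (left out, the last holds). Time passes only in rows, so rows that do not move let the fingers close, or fill a call up. It gives the time, the measured TCP pose, the force, the opening and the grip force at its end, in the units of the state.
- env.get_obs(): the state, without advancing time (a new reading comes with each control period).
- env.read_camera(name): name is "scene" or "top"; returns the picture (480x640x3 uint8, red, green, blue); there is no depth.
- env.camera_params(name): a dict with "fx", "fy", "cx", "cy" (pixels), "extrinsics" (4x4, takes a point from world to camera coordinates). Camera axes: x right, y up, looking along -z (the intrinsics and any distortion apply to the point x, -y, -z); pixel columns grow to the right and rows downward; lengths in m; the calibration is good to about 2 mm. A picture is of the moment at which its call begins. camera_params takes no time and is no camera call.
- env.sign_off(): hands the job in; it is judged then, once.
The state is a dict: "time_s": time; "qpos": joint angles; "joint_velocities": joint speeds; "effort": joint torques, N m; "tool_pos": TCP position; "tool_rot": TCP orientation; "force": force on the tool from outside, world axes, zero at the start; "wrist_torque": the same for the moment, N m; "grip_width": finger opening in m; "grasp_force": force on a finger pad.
Only numpy, scipy, OpenCV 4.12 (cv2) and the standard library are available. Lean on these libraries where they do the work, as an engineer would, in place of code of your own. Each camera call takes 0.05 s, during which the arm holds its last target. There are 200 camera calls.

## Working session

There is one attempt and no reset: what is moved stays moved. The work goes in short steps, Python scripts to look and compute and a tool call to move; the robot and the scene stay as the last step left them, time stands still between calls to the robot, and variables do not carry over. Pictures are saved under pics/ and viewed, at most 14 in all, crops included, and the job is handed in when it is done.

Besides the shell and the picture viewer there is one more tool, called after "Call:" by a JSON object that holds its "api" and its "payload", one argument or row to a line. jog_arm: Moves the arm, as the interface text tells. Its arguments: {"type":"object","properties":{"motion":{"type":"array"},"claw":{"type":"number"},"squeeze":{"type":"number"}},"required":["motion"]}

```bash
ls; mkdir -p pics; python3 - <<'E'
from cell import env
import cv2
for n in("scene","top"):
    cv2.imwrite(f"pics/{n}0.png",env.read_camera(n)[:,:,::-1]); p=env.camera_params(n); print(n,p)
print(env.get_obs())
E
```

```text
pics
scene {'fx': 492.4447829717273, 'fy': 492.4447829717273, 'cx': 323.16303327789745, 'cy': 237.2919427918689, 'extrinsics': array([[-0.49477905,  0.86899288, -0.00671352,  0.28296904],
       [-0.71329373, -0.40169145,  0.57433095,  0.36059293],
       [ 0.49639274,  0.28895563,  0.81859568, -1.42443985],
       [ 0.        ,  0.        ,  0.        ,  1.        ]])}
top {'fx': 480.1218185113618, 'fy': 480.1218185113618, 'cx': 322.9928883886147, 'cy': 240.25215252638927, 'extrinsics': array([[ 0.01028805, -0.99994583, -0.00157711,  0.0110385 ],
       [ 0.97410683,  0.00966594,  0.22588149, -0.5588574 ],
       [-0.22585401, -0.00386015,  0.97415351, -1.10871767],
       [ 0.        ,  0.        ,  0.        ,  1.        ]])}
{'time_s': 0.1, 'qpos': array([77.41370523, 18.43547519, -4.01622613, 83.16633687,  1.29614279,
       78.53902576, -3.26117739]), 'joint_velocities': array([-0.0469809 , -0.05417355, -0.01806188, -0.16112886,  0.02019884,
       -0.03357311, -0.04100762]), 'effort': array([-3.89675006e-04, -4.92571270e+01, -4.05841051e-01, -3.13394308e+01,
       -6.40732865e-02,  3.95496364e-02,  7.07733238e-05]), 'tool_pos': array([ 0.15041586, -0.63187277,  0.22157725]), 'tool_rot': array([-1.79904456e+02,  6.16569515e-03,  1.33955694e+01]), 'force': array([-1.04576034, -0.39904163, -1.11297699]), 'wrist_torque': array([ 0.0160781 , -0.00760272, -0.0242679 ]), 'grasp_force': 0.0, 'grip_width': 0.08718577435294085}
```

View pics/top0.png

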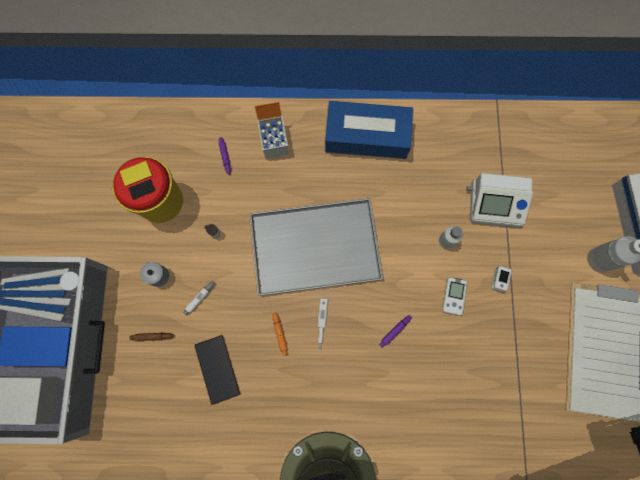

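View pics/scene0.png

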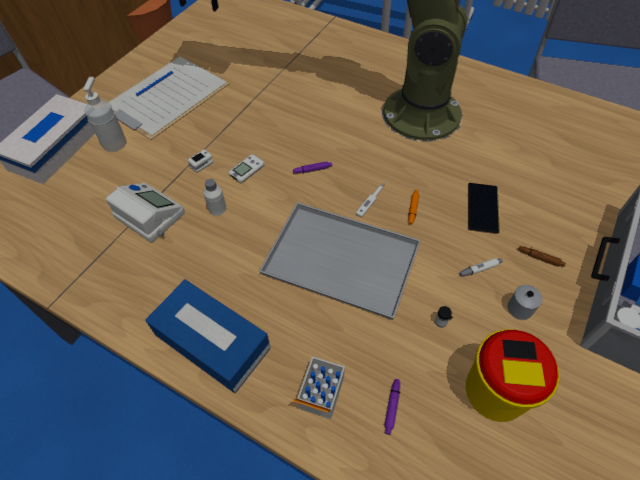

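Top view: tray centre (316,247), bin (148,185) on the left (+y), vial (213,231), jar (154,273), bottle (452,238), meter (455,296), oximeter (503,279), thermometer (322,322). Pen candidates are white/grey (199,297), brown (152,337), orange (280,333), purple (396,331) and purple (225,156). The white one with the grey nose fits the description.

```bash
cat > h.py <<'E'
from cell import env
import numpy as np, cv2
def ray(n,u,v):
    p=env.camera_params(n);E=p["extrinsics"];R=E[:3,:3];t=E[:3,3]
    d=np.array([(u-p["cx"])/p["fx"],-(v-p["cy"])/p["fy"],-1.]);return -R.T@t,R.T@d
def pt(n,u,v,z):
    c,d=ray(n,u,v);return (c+d*(z-c[2])/d[2])
def tri(a,b):
    (c,d),(e,f)=ray("scene",*a),ray("top",*b)
    s=np.linalg.lstsq(np.c_[d,-f],e-c,rcond=None)[0];p,q=c+d*s[0],e+f*s[1]
    return (p+q)/2,np.linalg.norm(p-q)
def blobs(img,box,smax=70,dark=False):
    x0,y0,x1,y1=box;h=cv2.cvtColor(np.ascontiguousarray(img[y0:y1,x0:x1]),cv2.COLOR_RGB2HSV)
    m=(h[...,1]<smax).astype(np.uint8)*255
    c,_=cv2.findContours(m,cv2.RETR_EXTERNAL,cv2.CHAIN_APPROX_NONE)
    return [k+[x0,y0] for k in sorted(c,key=cv2.contourArea)[::-1] if cv2.contourArea(k)>25]
E
python3 - <<'E'
from h import *
im=cv2.cvtColor(cv2.imread("pics/top0.png"),cv2.COLOR_BGR2RGB);sc=cv2.cvtColor(cv2.imread("pics/scene0.png"),cv2.COLOR_BGR2RGB)
for n,b in dict(tray=(240,190,392,304),meter=(435,270,475,322),pen=(175,275,222,320),vial=(198,218,228,245),jar=(135,255,175,292),bottle=(435,220,470,255),oxi=(488,260,520,297),th=(310,292,335,355)).items():
    for k in blobs(im,b)[:2]:
        r=cv2.minAreaRect(k);print(n,cv2.contourArea(k),np.round(r[0],1),np.round(r[1],1),round(r[2],1),cv2.boxPoints(r).round(0).tolist())
def crop(i,x,y,w=25): return cv2.resize(i[y-w:y+w,x-w:x+w],(260,260),interpolation=cv2.INTER_CUBIC)
t=np.hstack([crop(im,199,297),crop(im,455,296),crop(im,213,231)]);s=np.hstack([crop(im,154,273),crop(im,452,238),crop(sc,482,267)])
cv2.imwrite("pics/crop0.png",np.vstack([t,s])[:,:,::-1])
E
```

```text
tray 10097.0 [314.7 246.3] [ 83.1 126.4] 82.7 [[247.0, 213.0], [372.0, 197.0], [383.0, 279.0], [257.0, 296.0]]
tray 34.5 [323.5 300.5] [5. 7.] 90.0 [[320.0, 298.0], [327.0, 298.0], [327.0, 303.0], [320.0, 303.0]]
meter 692.5 [454.4 296. ] [20.9 36.3] 9.5 [[441.0, 312.0], [447.0, 276.0], [468.0, 280.0], [462.0, 316.0]]
pen 257.5 [198.7 297.7] [ 7.7 42.6] 42.0 [[182.0, 311.0], [210.0, 279.0], [216.0, 284.0], [187.0, 316.0]]
vial 112.0 [212.6 230.1] [16.2  9.8] 51.3 [[204.0, 227.0], [211.0, 221.0], [222.0, 233.0], [214.0, 240.0]]
jar 520.5 [154.1 273.7] [29.1 22.8] 18.4 [[137.0, 280.0], [144.0, 258.0], [172.0, 268.0], [164.0, 289.0]]
bottle 364.0 [450.5 237. ] [17.7 26.2] 45.0 [[435.0, 240.0], [454.0, 222.0], [466.0, 234.0], [448.0, 252.0]]
oxi 367.0 [501.2 278.6] [17.2 24.7] 14.0 [[490.0, 288.0], [496.0, 264.0], [513.0, 269.0], [507.0, 293.0]]
th 262.0 [321.2 323.4] [ 8.1 51.4] 5.2 [[315.0, 349.0], [320.0, 297.0], [328.0, 298.0], [323.0, 349.0]]
```

View pics/crop0.png

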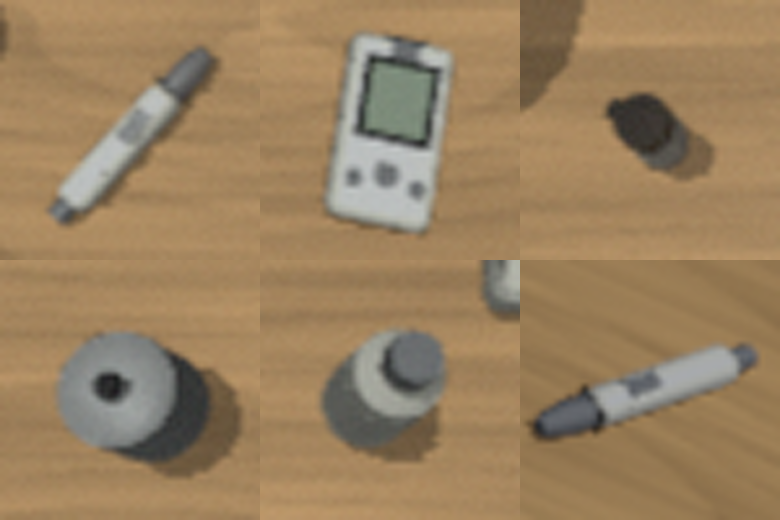

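Crop confirms the white pen with grey nose (pen axis 184.6,313 → 213.4,282.6). The meter lies face up with its port at the top, its centre at (455,296.6). The lid of the jar is at (151.7,273), the bottle cap at (456.8,232.2) and the vial cap at (211.7,229.5).

```bash
python3 - <<'E'
from h import *
np.set_printoptions(precision=4,suppress=True)
im=cv2.cvtColor(cv2.imread("pics/top0.png"),cv2.COLOR_BGR2RGB);sc=cv2.cvtColor(cv2.imread("pics/scene0.png"),cv2.COLOR_BGR2RGB)
def quad(n,k,z):
    P=np.array([pt(n,*q[0],z)[:2]*1000 for q in k],np.float32)
    r=cv2.minAreaRect(P);b=cv2.boxPoints(r)
    q=cv2.approxPolyDP(k,0.04*cv2.arcLength(k,True),True)[:,0]
    print(n,"rect",np.array(r[0]),np.array(r[1]),r[2]);Q=np.array([pt(n,*x,z)[:2]*1000 for x in q]);print(q.tolist(),Q.round(0).tolist())
    print(' mean',Q.mean(0),'sides',np.linalg.norm(np.roll(Q,-1,0)-Q,axis=1),'ang',[round(float(np.degrees(np.arctan2(*(np.roll(Q,-1,0)-Q)[i][::-1]))),1) for i in range(len(Q))])
print("tray");quad("top",blobs(im,(240,190,392,300))[0],.019)
quad("scene",blobs(sc,(255,200,425,318))[0],.019)
print("meter");quad("top",blobs(im,(435,270,475,322))[0],.010); quad("scene",blobs(sc,(222,148,270,187))[0],.010)
print("pen");quad("top",blobs(im,(175,275,222,320))[0],.009);quad("scene",blobs(sc,(455,252,510,282))[0],.009)
print("pen ends",pt("top",213.4,282.6,.008),pt("top",184.6,313,.008))
print("jar",pt("top",151.7,273,.05),pt("top",150.2,272,.068))
print("bottle",pt("top",456.8,232.2,.1)); print("vial",pt("top",211.7,229.5,.048))
print("oxi",pt("top",502,278,.016),"th",pt("top",323,300,.005),pt("top",320.5,348,.005),"bin",pt("top",143,183,.158))
def crop(i,x,y,w=25): return cv2.resize(i[y-w:y+w,x-w:x+w],(260,260),interpolation=cv2.INTER_CUBIC)
cv2.imwrite("pics/crop1.png",np.hstack([crop(sc,525,300),crop(sc,215,197),crop(sc,444,317)])[:,:,::-1])
E
```

```text
tray
top rect [555.4842  37.3096] [215.3557 314.5279] 8.051039695739746
[[369, 198], [250, 213], [258, 295], [382, 279]] [[683.0, -101.0], [639.0, 205.0], [429.0, 176.0], [472.0, -131.0]]
 mean [555.4961  37.3178] sides [309.6526 212.7397 310.3494 213.3104] ang [98.1, -172.1, -82.0, 8.1]
scene rect [557.8909  38.1881] [218.2551 314.2567] 8.046929359436035
[[297, 202], [259, 271], [393, 317], [420, 241]] [[473.0, -131.0], [683.0, -101.0], [639.0, 207.0], [432.0, 179.0]]
 mean [556.6448  38.4912] sides [212.7584 311.0389 208.4768 312.2493] ang [7.9, 98.2, -172.4, -82.5]
meter
top rect [ 432.6831 -311.7326] [51.1829 91.0628] 78.6919937133789
[[449, 277], [442, 309], [461, 315], [466, 281]] [[480.0, -301.0], [400.0, -279.0], [385.0, -326.0], [470.0, -343.0]]
 mean [ 433.5785 -312.0699] sides [82.8542 48.3371 86.3565 43.2093] ang [165.2, -107.1, -11.4, 77.0]
scene rect [ 432.6309 -311.0622] [56.0437 92.5817] 78.28189086914062
[[264, 162], [251, 154], [228, 172], [242, 182]] [[393.0, -282.0], [386.0, -329.0], [469.0, -344.0], [479.0, -292.0]]
 mean [ 431.7157 -311.6021] sides [47.2939 84.5625 52.8588 86.854 ] ang [-99.1, -10.5, 78.5, 173.2]
pen
top rect [421.8316 324.8771] [ 19.8087 103.098 ] 50.53882598876953
[[212, 281], [186, 306], [185, 314], [207, 294]] [[464.0, 295.0], [401.0, 355.0], [381.0, 356.0], [431.0, 305.0]]
 mean [418.9853 327.7515] sides [87.5146 19.7206 71.5794 34.3976] ang [136.1, 177.1, -45.7, -17.7]
scene rect [421.9118 324.9885] [ 20.246  107.9031] 49.4340934753418
[[502, 260], [487, 260], [460, 274]] [[382.0, 361.0], [399.0, 332.0], [464.0, 291.0]]
 mean [414.8836 328.0004] sides [ 34.1206  76.7633 107.9033] ang [-60.6, -31.7, 139.5]
pen ends [0.4598 0.291  0.008 ] [0.3834 0.3577 0.008 ]
jar [0.476 0.433 0.05 ] [0.4755 0.4303 0.068 ]
bottle [ 0.5731 -0.3008  0.1   ]
vial [0.5872 0.2942 0.048 ]
oxi [ 0.4775 -0.4312  0.016 ] th [0.4193 0.0153 0.005 ] [0.3023 0.0202 0.005 ] bin [0.6683 0.4328 0.158 ]
```

View pics/crop1.png

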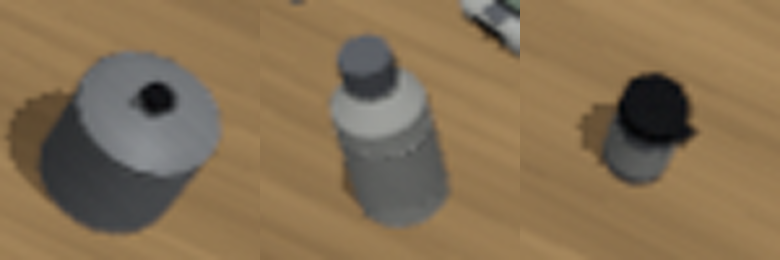

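Scene crop: jar lid (528.7,296.7) with its knob at (530.2,293.7), bottle cap (210.8,183), vial cap (444.8,310.8). All three are standing. The tray measures 315x216 in both views, at (0.556,0.038) with yaw 8°.

```bash
cat >> h.py <<'E'
def go(x,y,z,yaw):
    o=env.get_obs();p=o["tool_pos"];w=o["tool_rot"][2];a=(w-yaw+90)%180-90
    c,s=np.cos(np.radians(w-a)),np.sin(np.radians(w-a));d=(np.array([x,y,z])-p)*100
    print("az %.1f then x %.2f y %.2f z %.2f cm | rot %s t %.1f"%(a,c*d[0]+s*d[1],s*d[0]-c*d[1],-d[2],o["tool_rot"].round(1),o["time_s"]))
T0=np.array([.5563,.0377]);TY=8.05
def tray(x,y):
    c,s=np.cos(np.radians(TY)),np.sin(np.radians(TY));return T0+np.array([c*x-s*y,s*x+c*y])/1000
E
python3 - <<'E'
from h import *
np.set_printoptions(precision=4,suppress=True)
for n,a,b in [("jarlid",(528.7,296.7),(151.7,273)),("knob",(530.2,293.7),(150.2,272)),("bot",(210.8,183),(456.8,232.2)),("vial",(444.8,310.8),(211.7,229.5))]: print(n,*tri(a,b))
for n,x,y in [("meter",-45,0),("pen",-45,74),("vial",54,0),("bottle",54,76),("jar",54,-82)]: print(n,tray(x,y))
go(.4327,-.3115,.10,-11.4)
E
```

```text
jarlid [0.4754 0.4339 0.0518] 0.002925822607852152
knob [0.4758 0.4329 0.0645] 0.00266276741426816
bot [ 0.5738 -0.3011  0.0952] 0.0022755746555538853
vial [0.5875 0.2954 0.046 ] 0.0014567891556532583
meter [0.5117 0.0314]
pen [0.5014 0.1047]
vial [0.6098 0.0453]
bottle [0.5991 0.1205]
jar [ 0.6213 -0.0359]
az 24.8 then x 21.34 y -36.98 z 12.16 cm | rot [-179.9    0.    13.4] t 0.1
```

Call:
{"api": "jog_arm", "payload": {
  "motion": [
    {"az":6.2},
    {"az":6.2},
    {"az":6.2},
    {"az":6.2},
    {}
  ],
  "claw": 1,
  "squeeze": 15
}}

```text
$.motion[0]: bad value
```

Call:
{"api": "jog_arm", "payload": {
  "motion": [
    {"x":2.1,"y":-3.7,"z":1},
    {"x":2.1,"y":-3.7,"z":1},
    {"x":2.1,"y":-3.7,"z":1},
    {"x":2.1,"y":-3.7,"z":1},
    {"x":2.1,"y":-3.7,"z":1}
  ]
}}

```text
$.motion[0]: bad value
```

Call:
{"api": "jog_arm", "payload": {
  "motion": [
    {"x":2.1,"y":-3.7,"z":1},
    {"x":2.1,"y":-3.7,"z":1},
    {"x":2.1,"y":-3.7,"z":1},
    {"x":2.1,"y":-3.7,"z":1},
    {}
  ]
}}

```text
$.motion[0]: bad value
```

```bash
python3 - <<'E'
from h import *
go(.4327,-.3115,.05,-11.4)
cv2.imwrite("pics/s1.png",env.read_camera("scene")[:,:,::-1])
E
```

```text
az 24.8 then x 21.34 y -36.98 z 17.16 cm | rot [-179.9    0.    13.4] t 0.1
```

View pics/s1.png

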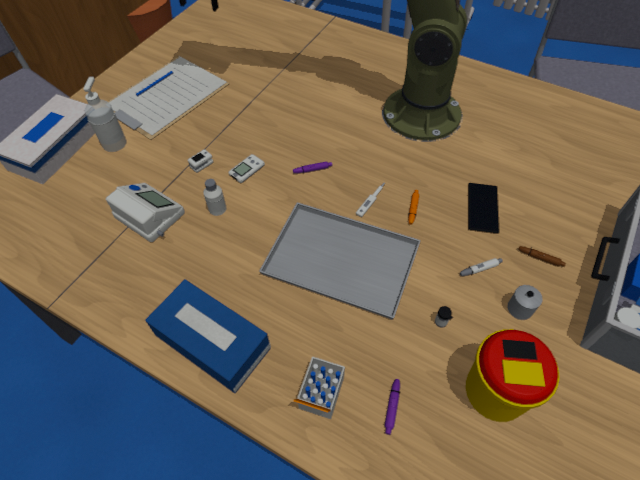

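The moves were refused because each row needs all six keys, so the picture is unchanged. Retrying with full rows.

Call:
{"api": "jog_arm", "payload": {
  "motion": [
    {"x":0,"y":0,"z":0,"ax":0,"ay":0,"az":6.2},
    {"x":0,"y":0,"z":0,"ax":0,"ay":0,"az":6.2},
    {"x":0,"y":0,"z":0,"ax":0,"ay":0,"az":6.2},
    {"x":0,"y":0,"z":0,"ax":0,"ay":0,"az":6.2},
    {"x":0,"y":0,"z":0,"ax":0,"ay":0,"az":0}
  ],
  "claw": 1,
  "squeeze": 15
}}

```text
time_s: 0.65
tool_pos: [0.1505, -0.6321, 0.2221]
tool_rot: [-180.0, 0.0, -11.4]
force: [-0.2, -0.1, 0.3]
grip_width: 0.087
grasp_force: 0.0
```

Call:
{"api": "jog_arm", "payload": {
  "motion": [
    {"x":2.1,"y":-3.7,"z":1,"ax":0,"ay":0,"az":0},
    {"x":2.1,"y":-3.7,"z":1,"ax":0,"ay":0,"az":0},
    {"x":2.1,"y":-3.7,"z":1,"ax":0,"ay":0,"az":0},
    {"x":2.1,"y":-3.7,"z":1,"ax":0,"ay":0,"az":0},
    {"x":2.1,"y":-3.7,"z":1,"ax":0,"ay":0,"az":0}
  ]
}}

```text
time_s: 1.15
tool_pos: [0.291, -0.4702, 0.1722]
tool_rot: [180.0, 0.0, -11.2]
force: [0.5, 0.5, -0.4]
grip_width: 0.0868
grasp_force: 0.0
```

Call:
{"api": "jog_arm", "payload": {
  "motion": [
    {"x":2.1,"y":-3.7,"z":1,"ax":0,"ay":0,"az":0},
    {"x":2.1,"y":-3.7,"z":1,"ax":0,"ay":0,"az":0},
    {"x":2.1,"y":-3.7,"z":1,"ax":0,"ay":0,"az":0},
    {"x":2.1,"y":-3.7,"z":1,"ax":0,"ay":0,"az":0},
    {"x":0,"y":0,"z":0,"ax":0,"ay":0,"az":0}
  ]
}}

```text
time_s: 1.65
tool_pos: [0.4057, -0.3363, 0.1313]
tool_rot: [-179.8, 0.0, -10.6]
force: [-0.6, 0.1, 0.8]
grip_width: 0.0869
grasp_force: 0.0
```

```bash
python3 - <<'E'
from h import *
go(.4327,-.3115,.05,-11.4)
cv2.imwrite("pics/s2.png",env.read_camera("scene")[:,:,::-1])
go(.4327,-.3115,.05,-11.4)
E
```

```text
az 0.8 then x 2.15 y -2.96 z 8.13 cm | rot [-179.8    0.   -10.6] t 1.6
az 0.5 then x 2.29 y -3.35 z 8.19 cm | rot [-179.9    0.   -10.9] t 1.7
```

View pics/s2.png

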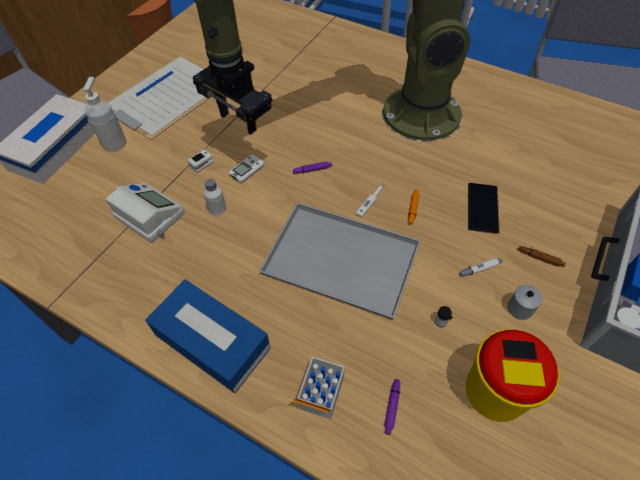

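Hand at (233,100), with its long side along the closing line, i.e. tool y. Continuing to the meter.

Call:
{"api": "jog_arm", "payload": {
  "motion": [
    {"x":1.1,"y":-1.7,"z":1.5,"ax":0,"ay":0,"az":0},
    {"x":1.1,"y":-1.7,"z":1.5,"ax":0,"ay":0,"az":0},
    {"x":0,"y":0,"z":2,"ax":0,"ay":0,"az":0},
    {"x":0,"y":0,"z":2,"ax":0,"ay":0,"az":0},
    {"x":0,"y":0,"z":0,"ax":0,"ay":0,"az":0}
  ]
}}

```text
time_s: 2.2
tool_pos: [0.4273, -0.3142, 0.06]
tool_rot: [-179.9, 0.3, -11.4]
force: [-0.1, 0.1, -1.4]
grip_width: 0.0869
grasp_force: 0.0
```

Call:
{"api": "jog_arm", "payload": {
  "motion": [
    {"x":0,"y":0,"z":0,"ax":0,"ay":0,"az":0},
    {"x":0,"y":0,"z":0,"ax":0,"ay":0,"az":0},
    {"x":0,"y":0,"z":0,"ax":0,"ay":0,"az":0},
    {"x":0,"y":0,"z":0,"ax":0,"ay":0,"az":0},
    {"x":0,"y":0,"z":0,"ax":0,"ay":0,"az":0}
  ]
}}

```text
time_s: 2.7
tool_pos: [0.4302, -0.3146, 0.0631]
tool_rot: [180.0, -0.0, -11.4]
force: [-0.6, -0.6, -0.1]
grip_width: 0.0871
grasp_force: 0.0
```

```bash
python3 - <<'E'
from h import *
go(.4327,-.3115,.004,-11.4)
E
```

```text
az 0.0 then x 0.18 y -0.35 z 5.91 cm | rot [180.   -0.  -11.4] t 2.7
```

Call:
{"api": "jog_arm", "payload": {
  "motion": [
    {"x":0.2,"y":-0.35,"z":2,"ax":0,"ay":0,"az":0},
    {"x":0,"y":0,"z":2,"ax":0,"ay":0,"az":0},
    {"x":0,"y":0,"z":1,"ax":0,"ay":0,"az":0},
    {"x":0,"y":0,"z":0.9,"ax":0,"ay":0,"az":0},
    {"x":0,"y":0,"z":0,"ax":0,"ay":0,"az":0}
  ]
}}

```text
time_s: 3.2
tool_pos: [0.432, -0.3109, 0.0026]
tool_rot: [-180.0, 0.1, -11.4]
force: [-0.8, 0.1, 0.0]
grip_width: 0.0873
grasp_force: 0.0
```

Call:
{"api": "jog_arm", "payload": {
  "motion": [
    {"x":0,"y":0,"z":0,"ax":0,"ay":0,"az":0},
    {"x":0,"y":0,"z":0,"ax":0,"ay":0,"az":0},
    {"x":0,"y":0,"z":0,"ax":0,"ay":0,"az":0},
    {"x":0,"y":0,"z":0,"ax":0,"ay":0,"az":0},
    {"x":0,"y":0,"z":0,"ax":0,"ay":0,"az":0}
  ],
  "claw": -1
}}

```text
time_s: 3.7
tool_pos: [0.4328, -0.3114, 0.0039]
tool_rot: [180.0, -0.0, -11.4]
force: [-0.9, -0.0, 0.1]
grip_width: 0.0547
grasp_force: 0.0
```

Call:
{"api": "jog_arm", "payload": {
  "motion": [
    {"x":0,"y":0,"z":0,"ax":0,"ay":0,"az":0},
    {"x":0,"y":0,"z":0,"ax":0,"ay":0,"az":0},
    {"x":0,"y":0,"z":0,"ax":0,"ay":0,"az":0},
    {"x":0,"y":0,"z":0,"ax":0,"ay":0,"az":0},
    {"x":0,"y":0,"z":0,"ax":0,"ay":0,"az":0}
  ]
}}

```text
time_s: 4.2
tool_pos: [0.4327, -0.3116, 0.0038]
tool_rot: [180.0, -0.0, -11.4]
force: [-1.3, -1.4, 2.9]
grip_width: 0.0498
grasp_force: 15.0
```

Call:
{"api": "jog_arm", "payload": {
  "motion": [
    {"x":0,"y":0,"z":-2,"ax":0,"ay":0,"az":0},
    {"x":0,"y":0,"z":-2,"ax":0,"ay":0,"az":0},
    {"x":0,"y":0,"z":-2,"ax":0,"ay":0,"az":-6.5},
    {"x":0,"y":0,"z":0,"ax":0,"ay":0,"az":-6.5},
    {"x":0,"y":0,"z":0,"ax":0,"ay":0,"az":-6.5}
  ]
}}

```text
time_s: 4.7
tool_pos: [0.4328, -0.3111, 0.0639]
tool_rot: [180.0, -0.0, 8.4]
force: [-0.6, -0.1, -2.1]
grip_width: 0.0499
grasp_force: 15.0
```

```bash
python3 - <<'E'
from h import *
go(.5117,.0314,.06,8.05)
E
```

```text
az 0.3 then x 12.61 y -32.81 z 0.39 cm | rot [180.   -0.    8.4] t 4.7
```

Call:
{"api": "jog_arm", "payload": {
  "motion": [
    {"x":1.6,"y":-4.1,"z":0,"ax":0,"ay":0,"az":0},
    {"x":1.6,"y":-4.1,"z":0,"ax":0,"ay":0,"az":0},
    {"x":1.6,"y":-4.1,"z":0,"ax":0,"ay":0,"az":0},
    {"x":1.6,"y":-4.1,"z":0,"ax":0,"ay":0,"az":0},
    {"x":1.6,"y":-4.1,"z":0,"ax":0,"ay":0,"az":0}
  ]
}}

```text
time_s: 5.2
tool_pos: [0.4826, -0.0951, 0.0632]
tool_rot: [-180.0, 0.0, 8.1]
force: [0.3, 0.6, -0.6]
grip_width: 0.0499
grasp_force: 15.0
```

Call:
{"api": "jog_arm", "payload": {
  "motion": [
    {"x":1.6,"y":-4.1,"z":0,"ax":0,"ay":0,"az":0},
    {"x":1.6,"y":-4.1,"z":0,"ax":0,"ay":0,"az":0},
    {"x":1.4,"y":-4.1,"z":0,"ax":0,"ay":0,"az":0},
    {"x":0,"y":0,"z":0,"ax":0,"ay":0,"az":0},
    {"x":0,"y":0,"z":0,"ax":0,"ay":0,"az":0}
  ]
}}

```text
time_s: 5.7
tool_pos: [0.5106, 0.0326, 0.063]
tool_rot: [-180.0, 0.1, 8.3]
force: [0.9, -1.7, -0.7]
grip_width: 0.0499
grasp_force: 15.0
```

Call:
{"api": "jog_arm", "payload": {
  "motion": [
    {"x":0,"y":0,"z":0,"ax":0,"ay":0,"az":0},
    {"x":0,"y":0,"z":0,"ax":0,"ay":0,"az":0},
    {"x":0,"y":0,"z":0,"ax":0,"ay":0,"az":0},
    {"x":0,"y":0,"z":0,"ax":0,"ay":0,"az":0},
    {"x":0,"y":0,"z":0,"ax":0,"ay":0,"az":0}
  ]
}}

```text
time_s: 6.2
tool_pos: [0.5111, 0.0307, 0.0635]
tool_rot: [180.0, 0.0, 8.0]
force: [0.2, 0.0, -1.4]
grip_width: 0.0497
grasp_force: 15.0
```

```bash
python3 - <<'E'
from h import *
go(.5117,.0314,.0075,8.05)
E
```

```text
az -0.0 then x 0.07 y -0.06 z 5.60 cm | rot [180.   0.   8.] t 6.2
```

Call:
{"api": "jog_arm", "payload": {
  "motion": [
    {"x":0.07,"y":-0.06,"z":2,"ax":0,"ay":0,"az":0},
    {"x":0,"y":0,"z":2,"ax":0,"ay":0,"az":0},
    {"x":0,"y":0,"z":1,"ax":0,"ay":0,"az":0},
    {"x":0,"y":0,"z":0.65,"ax":0,"ay":0,"az":0},
    {"x":0,"y":0,"z":0,"ax":0,"ay":0,"az":0}
  ]
}}

```text
time_s: 6.7
tool_pos: [0.5119, 0.0319, 0.0069]
tool_rot: [-180.0, 0.0, 8.1]
force: [0.1, 0.6, -0.2]
grip_width: 0.0498
grasp_force: 15.0
```

Call:
{"api": "jog_arm", "payload": {
  "motion": [
    {"x":0,"y":0,"z":0,"ax":0,"ay":0,"az":0},
    {"x":0,"y":0,"z":0,"ax":0,"ay":0,"az":0},
    {"x":0,"y":0,"z":0,"ax":0,"ay":0,"az":0},
    {"x":0,"y":0,"z":0,"ax":0,"ay":0,"az":0},
    {"x":0,"y":0,"z":0,"ax":0,"ay":0,"az":0}
  ]
}}

```text
time_s: 7.2
tool_pos: [0.5118, 0.0319, 0.0072]
tool_rot: [180.0, -0.0, 8.1]
force: [0.2, 0.4, -0.8]
grip_width: 0.0499
grasp_force: 15.0
```

Call:
{"api": "jog_arm", "payload": {
  "motion": [
    {"x":0,"y":0,"z":0,"ax":0,"ay":0,"az":0},
    {"x":0,"y":0,"z":0,"ax":0,"ay":0,"az":0},
    {"x":0,"y":0,"z":0,"ax":0,"ay":0,"az":0},
    {"x":0,"y":0,"z":0,"ax":0,"ay":0,"az":0},
    {"x":0,"y":0,"z":0,"ax":0,"ay":0,"az":0}
  ],
  "claw": 0.6
}}

```text
time_s: 7.7
tool_pos: [0.5118, 0.0319, 0.0071]
tool_rot: [180.0, -0.0, 8.1]
force: [-0.0, 0.1, 0.4]
grip_width: 0.0694
grasp_force: 0.0
```

Call:
{"api": "jog_arm", "payload": {
  "motion": [
    {"x":0,"y":0,"z":-2,"ax":0,"ay":0,"az":0},
    {"x":0,"y":0,"z":-3,"ax":0,"ay":0,"az":8},
    {"x":0,"y":0,"z":-3,"ax":0,"ay":0,"az":8},
    {"x":0,"y":0,"z":-2,"ax":0,"ay":0,"az":8},
    {"x":0,"y":0,"z":0,"ax":0,"ay":0,"az":8}
  ]
}}

```text
time_s: 8.2
tool_pos: [0.5142, 0.0321, 0.1105]
tool_rot: [-179.9, -0.3, -24.2]
force: [0.2, 0.6, -0.1]
grip_width: 0.0698
grasp_force: 0.0
```

Call:
{"api": "jog_arm", "payload": {
  "motion": [
    {"x":0,"y":0,"z":0,"ax":0,"ay":0,"az":8},
    {"x":0,"y":0,"z":0,"ax":0,"ay":0,"az":8.5},
    {"x":0,"y":0,"z":0,"ax":0,"ay":0,"az":0},
    {"x":0,"y":0,"z":0,"ax":0,"ay":0,"az":0},
    {"x":0,"y":0,"z":0,"ax":0,"ay":0,"az":0}
  ]
}}

```text
time_s: 8.7
tool_pos: [0.5117, 0.032, 0.1069]
tool_rot: [180.0, 0.0, -40.3]
force: [0.7, -0.2, 0.8]
grip_width: 0.0694
grasp_force: 0.0
```

```bash
python3 - <<'E'
from h import *
go(.4218,.3249,.1,-40.5)
E
```

```text
az 0.2 then x -25.86 y -16.44 z 0.69 cm | rot [180.    0.  -40.3] t 8.7
```

Call:
{"api": "jog_arm", "payload": {
  "motion": [
    {"x":-3.7,"y":-2.35,"z":0,"ax":0,"ay":0,"az":0},
    {"x":-3.7,"y":-2.35,"z":0,"ax":0,"ay":0,"az":0},
    {"x":-3.7,"y":-2.35,"z":0,"ax":0,"ay":0,"az":0},
    {"x":-3.7,"y":-2.35,"z":0,"ax":0,"ay":0,"az":0},
    {"x":-3.7,"y":-2.35,"z":0,"ax":0,"ay":0,"az":0}
  ],
  "claw": 0.15
}}

```text
time_s: 9.2
tool_pos: [0.4703, 0.1636, 0.1021]
tool_rot: [179.4, 0.1, -40.2]
force: [-0.3, -0.7, -1.5]
grip_width: 0.0509
grasp_force: 0.0
```

Call:
{"api": "jog_arm", "payload": {
  "motion": [
    {"x":-3.7,"y":-2.35,"z":0,"ax":0,"ay":0,"az":0},
    {"x":-3.7,"y":-2.35,"z":2,"ax":0,"ay":0,"az":0},
    {"x":0,"y":0,"z":2,"ax":0,"ay":0,"az":0},
    {"x":0,"y":0,"z":0,"ax":0,"ay":0,"az":0},
    {"x":0,"y":0,"z":0,"ax":0,"ay":0,"az":0}
  ]
}}

```text
time_s: 9.7
tool_pos: [0.4619, 0.1861, 0.0711]
tool_rot: [178.9, 0.5, -40.3]
force: [0.3, 0.8, 0.1]
grip_width: 0.0501
grasp_force: 0.0
```

Call:
{"api": "jog_arm", "payload": {
  "motion": [
    {"x":0,"y":0,"z":0,"ax":0,"ay":0,"az":0},
    {"x":0,"y":0,"z":0,"ax":0,"ay":0,"az":0},
    {"x":0,"y":0,"z":0,"ax":0,"ay":0,"az":0},
    {"x":0,"y":0,"z":0,"ax":0,"ay":0,"az":0},
    {"x":0,"y":0,"z":0,"ax":0,"ay":0,"az":0}
  ]
}}

```text
time_s: 10.2
tool_pos: [0.4624, 0.186, 0.0713]
tool_rot: [179.0, 0.5, -40.4]
force: [0.3, 0.7, 0.2]
grip_width: 0.05
grasp_force: 0.0
```

```bash
python3 - <<'E'
from h import *
go(.4218,.3249,.004,-40.5)
E
```

```text
az 0.1 then x -12.11 y -7.93 z 6.73 cm | rot [179.    0.5 -40.4] t 10.2
```

```bash
python3 - <<'E'
from h import *
print(env.get_obs()["qpos"].round(1), env.get_obs()["tool_rot"])
E
```

```text
[ -35.9    8.5   11.8  113.8   -2.    59.1 -153.6] [178.95237379   0.51520155 -40.3879577 ]
```

Joint 7 is at its limit, so I turn the tool by half a turn (same grasp).

Call:
{"api": "jog_arm", "payload": {
  "motion": [
    {"x":0,"y":0,"z":-1,"ax":0,"ay":0,"az":-8.2},
    {"x":0,"y":0,"z":0,"ax":0,"ay":0,"az":-8.2},
    {"x":0,"y":0,"z":0,"ax":0,"ay":0,"az":-8.2},
    {"x":0,"y":0,"z":0,"ax":0,"ay":0,"az":-8.2},
    {"x":0,"y":0,"z":0,"ax":0,"ay":0,"az":-8.2}
  ]
}}

```text
time_s: 10.7
tool_pos: [0.4623, 0.1864, 0.0812]
tool_rot: [179.5, 1.1, 1.0]
force: [0.3, -0.1, -0.3]
grip_width: 0.0503
grasp_force: 0.0
```

Call:
{"api": "jog_arm", "payload": {
  "motion": [
    {"x":0,"y":0,"z":0,"ax":0,"ay":0,"az":-8.2},
    {"x":0,"y":0,"z":0,"ax":0,"ay":0,"az":-8.2},
    {"x":0,"y":0,"z":0,"ax":0,"ay":0,"az":-8.2},
    {"x":0,"y":0,"z":0,"ax":0,"ay":0,"az":-8.2},
    {"x":0,"y":0,"z":0,"ax":0,"ay":0,"az":-8.2}
  ]
}}

```text
time_s: 11.2
tool_pos: [0.4623, 0.1864, 0.0811]
tool_rot: [-179.6, 1.1, 42.0]
force: [0.6, -1.0, -0.1]
grip_width: 0.0501
grasp_force: 0.0
```

Call:
{"api": "jog_arm", "payload": {
  "motion": [
    {"x":0,"y":0,"z":0,"ax":0,"ay":0,"az":-8.2},
    {"x":0,"y":0,"z":0,"ax":0,"ay":0,"az":-8.2},
    {"x":0,"y":0,"z":0,"ax":0,"ay":0,"az":-8.2},
    {"x":0,"y":0,"z":0,"ax":0,"ay":0,"az":-8.2},
    {"x":0,"y":0,"z":0,"ax":0,"ay":0,"az":-8.2}
  ]
}}

```text
time_s: 11.7
tool_pos: [0.4623, 0.1863, 0.0811]
tool_rot: [-179.0, 0.6, 83.0]
force: [0.7, 0.2, -0.3]
grip_width: 0.0501
grasp_force: 0.0
```

Call:
{"api": "jog_arm", "payload": {
  "motion": [
    {"x":0,"y":0,"z":0,"ax":0,"ay":0,"az":-8.2},
    {"x":0,"y":0,"z":0,"ax":0,"ay":0,"az":-8.2},
    {"x":0,"y":0,"z":0,"ax":0,"ay":0,"az":-8.2},
    {"x":0,"y":0,"z":0,"ax":0,"ay":0,"az":-8.2},
    {"x":0,"y":0,"z":0,"ax":0,"ay":0,"az":-8.2}
  ]
}}

```text
time_s: 12.2
tool_pos: [0.4623, 0.1864, 0.0811]
tool_rot: [-178.8, -0.2, 124.0]
force: [0.2, -0.7, 0.3]
grip_width: 0.0502
grasp_force: 0.0
```

Call:
{"api": "jog_arm", "payload": {
  "motion": [
    {"x":0,"y":0,"z":0,"ax":0,"ay":0,"az":-8.2},
    {"x":0,"y":0,"z":0,"ax":0,"ay":0,"az":-8.2},
    {"x":0,"y":0,"z":0,"ax":0,"ay":0,"az":0},
    {"x":0,"y":0,"z":0,"ax":0,"ay":0,"az":0},
    {"x":0,"y":0,"z":0,"ax":0,"ay":0,"az":0}
  ]
}}

```text
time_s: 12.7
tool_pos: [0.4624, 0.1864, 0.0811]
tool_rot: [-178.9, -0.5, 139.9]
force: [0.8, -0.2, -0.1]
grip_width: 0.0501
grasp_force: 0.0
```

```bash
sed -i 's/w-yaw+90)%180-90/w-yaw+180)%360-180/' h.py; python3 - <<'E'
from h import *
go(.4218,.3249,.06,139.5)
o=env.get_obs();print(o["qpos"].round(1))
from scipy.spatial.transform import Rotation as R
r=R.from_euler("xyz",o["tool_rot"],degrees=True);g=R.from_euler("xyz",[180,0,139.5],degrees=True)
print((r.inv()*g).as_rotvec(degrees=True))
E
```

```text
az 0.4 then x 12.08 y 7.90 z 2.11 cm | rot [-178.9   -0.5  139.9] t 12.7
[-2.410e+01  8.000e+00 -1.000e+00  1.128e+02  1.000e-01  6.040e+01
  2.480e+01]
[-1.06889491 -0.51714932  0.4226688 ]
```

Call:
{"api": "jog_arm", "payload": {
  "motion": [
    {"x":0,"y":0,"z":0,"ax":-1.07,"ay":-0.52,"az":0.42},
    {"x":3,"y":2,"z":0,"ax":0,"ay":0,"az":0},
    {"x":3,"y":2,"z":0,"ax":0,"ay":0,"az":0},
    {"x":3,"y":2,"z":0,"ax":0,"ay":0,"az":0},
    {"x":3,"y":1.9,"z":0,"ax":0,"ay":0,"az":0}
  ]
}}

```text
time_s: 13.2
tool_pos: [0.4215, 0.3255, 0.0813]
tool_rot: [179.9, 0.0, 139.5]
force: [0.7, 0.6, -0.0]
grip_width: 0.0501
grasp_force: 0.0
```

Call:
{"api": "jog_arm", "payload": {
  "motion": [
    {"x":0,"y":0,"z":1,"ax":0,"ay":0,"az":0},
    {"x":0,"y":0,"z":1,"ax":0,"ay":0,"az":0},
    {"x":0,"y":0,"z":0,"ax":0,"ay":0,"az":0},
    {"x":0,"y":0,"z":0,"ax":0,"ay":0,"az":0},
    {"x":0,"y":0,"z":0,"ax":0,"ay":0,"az":0}
  ]
}}

```text
time_s: 13.7
tool_pos: [0.4228, 0.3233, 0.0614]
tool_rot: [180.0, 0.0, 139.5]
force: [-0.3, -0.0, -0.1]
grip_width: 0.0499
grasp_force: 0.0
```

```bash
cat >> h.py <<'E'
_g=go
def go(x,y,z,yaw):
    from scipy.spatial.transform import Rotation as R
    _g(x,y,z,yaw);f=lambda e:R.from_euler("xyz",e,degrees=True)
    o=env.get_obs();print("rotvec",(f(o["tool_rot"]).inv()*f([180,0,yaw])).as_rotvec(degrees=True).round(2),"q1,q7",o["qpos"][[0,6]].round())
E
python3 - <<'E'
from h import *
go(.4218,.3249,.004,139.5)
E
```

```text
az 0.0 then x 0.18 y 0.06 z 5.74 cm | rot [180.    0.  139.5] t 13.7
rotvec [0.02 0.02 0.02] q1,q7 [-34.   8.]
```

Call:
{"api": "jog_arm", "payload": {
  "motion": [
    {"x":0.18,"y":0.06,"z":2,"ax":0,"ay":0,"az":0},
    {"x":0,"y":0,"z":2,"ax":0,"ay":0,"az":0},
    {"x":0,"y":0,"z":1,"ax":0,"ay":0,"az":0},
    {"x":0,"y":0,"z":0.7,"ax":0,"ay":0,"az":0},
    {"x":0,"y":0,"z":0,"ax":0,"ay":0,"az":0}
  ]
}}

```text
time_s: 14.2
tool_pos: [0.4209, 0.3254, 0.0036]
tool_rot: [-179.9, -0.0, 139.6]
force: [-0.4, 0.3, 0.1]
grip_width: 0.05
grasp_force: 0.0
```

Call:
{"api": "jog_arm", "payload": {
  "motion": [
    {"x":0,"y":0,"z":0,"ax":0,"ay":0,"az":0},
    {"x":0,"y":0,"z":0,"ax":0,"ay":0,"az":0},
    {"x":0,"y":0,"z":0,"ax":0,"ay":0,"az":0},
    {"x":0,"y":0,"z":0,"ax":0,"ay":0,"az":0},
    {"x":0,"y":0,"z":0,"ax":0,"ay":0,"az":0}
  ],
  "claw": -1
}}

```text
time_s: 14.7
tool_pos: [0.4212, 0.326, 0.0044]
tool_rot: [180.0, 0.0, 139.6]
force: [0.1, 0.9, -0.1]
grip_width: 0.0178
grasp_force: 1.2
```

Call:
{"api": "jog_arm", "payload": {
  "motion": [
    {"x":0,"y":0,"z":0,"ax":0,"ay":0,"az":0},
    {"x":0,"y":0,"z":0,"ax":0,"ay":0,"az":0},
    {"x":0,"y":0,"z":0,"ax":0,"ay":0,"az":0},
    {"x":0,"y":0,"z":0,"ax":0,"ay":0,"az":0},
    {"x":0,"y":0,"z":0,"ax":0,"ay":0,"az":0}
  ]
}}

```text
time_s: 15.2
tool_pos: [0.4212, 0.326, 0.0044]
tool_rot: [180.0, 0.0, 139.6]
force: [-0.1, -1.1, 4.7]
grip_width: 0.0178
grasp_force: 15.0
```

Call:
{"api": "jog_arm", "payload": {
  "motion": [
    {"x":0,"y":0,"z":-2,"ax":0,"ay":0,"az":0},
    {"x":0,"y":0,"z":-2,"ax":0,"ay":0,"az":0},
    {"x":0,"y":0,"z":-2,"ax":0,"ay":0,"az":-8.1},
    {"x":0,"y":0,"z":0,"ax":0,"ay":0,"az":-8.1},
    {"x":0,"y":0,"z":0,"ax":0,"ay":0,"az":-8.1}
  ]
}}

```text
time_s: 15.7
tool_pos: [0.4213, 0.3262, 0.0646]
tool_rot: [179.9, 0.0, 164.3]
force: [-0.4, 0.5, -0.6]
grip_width: 0.018
grasp_force: 15.0
```

Call:
{"api": "jog_arm", "payload": {
  "motion": [
    {"x":0,"y":0,"z":0,"ax":0,"ay":0,"az":-8.1},
    {"x":0,"y":0,"z":0,"ax":0,"ay":0,"az":-8.1},
    {"x":0,"y":0,"z":0,"ax":0,"ay":0,"az":-8.1},
    {"x":0,"y":0,"z":0,"ax":0,"ay":0,"az":0},
    {"x":0,"y":0,"z":0,"ax":0,"ay":0,"az":0}
  ]
}}

```text
time_s: 16.2
tool_pos: [0.4209, 0.3257, 0.0638]
tool_rot: [-180.0, -0.0, -172.0]
force: [-0.5, -0.2, -0.3]
grip_width: 0.0178
grasp_force: 15.0
```

```bash
python3 - <<'E'
from h import *
go(.5014,.1047,.065,188.05)
E
```

```text
az -0.0 then x -4.87 y -23.01 z -0.12 cm | rot [-180.   -0. -172.] t 16.2
rotvec [-0.01 -0.03 -0.01] q1,q7 [-29.  55.]
```

Call:
{"api": "jog_arm", "payload": {
  "motion": [
    {"x":-0.8,"y":-3.8,"z":0,"ax":0,"ay":0,"az":0},
    {"x":-0.8,"y":-3.8,"z":0,"ax":0,"ay":0,"az":0},
    {"x":-0.8,"y":-3.8,"z":0,"ax":0,"ay":0,"az":0},
    {"x":-0.8,"y":-3.8,"z":0,"ax":0,"ay":0,"az":0},
    {"x":-0.8,"y":-3.8,"z":0,"ax":0,"ay":0,"az":0}
  ]
}}

```text
time_s: 16.7
tool_pos: [0.4882, 0.1422, 0.0641]
tool_rot: [180.0, 0.0, -171.9]
force: [0.6, -0.0, -0.2]
grip_width: 0.0179
grasp_force: 15.0
```

Call:
{"api": "jog_arm", "payload": {
  "motion": [
    {"x":-0.85,"y":-4,"z":0,"ax":0,"ay":0,"az":0},
    {"x":0,"y":0,"z":0,"ax":0,"ay":0,"az":0},
    {"x":0,"y":0,"z":0,"ax":0,"ay":0,"az":0},
    {"x":0,"y":0,"z":0,"ax":0,"ay":0,"az":0},
    {"x":0,"y":0,"z":0,"ax":0,"ay":0,"az":0}
  ]
}}

```text
time_s: 17.2
tool_pos: [0.5016, 0.1068, 0.0641]
tool_rot: [180.0, -0.0, -171.7]
force: [-0.2, -0.6, 0.4]
grip_width: 0.0181
grasp_force: 15.0
```

```bash
python3 - <<'E'
from h import *
go(.5014,.1047,.0075,188.05)
E
```

```text
az 0.3 then x 0.05 y -0.21 z 5.66 cm | rot [ 180.    -0.  -171.7] t 17.2
rotvec [ 0.03 -0.01  0.29] q1,q7 [-12.  83.]
```

Call:
{"api": "jog_arm", "payload": {
  "motion": [
    {"x":0,"y":0,"z":1,"ax":0,"ay":0,"az":0},
    {"x":0,"y":0,"z":1,"ax":0,"ay":0,"az":0},
    {"x":0,"y":0,"z":0,"ax":0,"ay":0,"az":0},
    {"x":0,"y":0,"z":0,"ax":0,"ay":0,"az":0},
    {"x":0,"y":0,"z":0,"ax":0,"ay":0,"az":0}
  ]
}}

```text
time_s: 17.7
tool_pos: [0.5021, 0.1053, 0.0441]
tool_rot: [180.0, 0.0, -171.8]
force: [0.3, -0.3, 0.3]
grip_width: 0.0179
grasp_force: 15.0
```

```bash
python3 - <<'E'
from h import *
go(.5014,.1047,.0075,188.05)
E
```

```text
az 0.2 then x 0.08 y -0.05 z 3.66 cm | rot [ 180.     0.  -171.8] t 17.7
rotvec [0.   0.01 0.19] q1,q7 [-12.  83.]
```

Call:
{"api": "jog_arm", "payload": {
  "motion": [
    {"x":0.08,"y":-0.05,"z":1.5,"ax":0,"ay":0,"az":0.2},
    {"x":0,"y":0,"z":1.2,"ax":0,"ay":0,"az":0},
    {"x":0,"y":0,"z":0.95,"ax":0,"ay":0,"az":0},
    {"x":0,"y":0,"z":0,"ax":0,"ay":0,"az":0},
    {"x":0,"y":0,"z":0,"ax":0,"ay":0,"az":0}
  ]
}}

```text
time_s: 18.2
tool_pos: [0.5012, 0.1046, 0.0074]
tool_rot: [-180.0, -0.0, -172.0]
force: [0.5, -0.1, -0.3]
grip_width: 0.0178
grasp_force: 15.0
```

Call:
{"api": "jog_arm", "payload": {
  "motion": [
    {"x":0,"y":0,"z":0,"ax":0,"ay":0,"az":0},
    {"x":0,"y":0,"z":0,"ax":0,"ay":0,"az":0},
    {"x":0,"y":0,"z":0,"ax":0,"ay":0,"az":0},
    {"x":0,"y":0,"z":0,"ax":0,"ay":0,"az":0},
    {"x":0,"y":0,"z":0,"ax":0,"ay":0,"az":0}
  ]
}}

```text
time_s: 18.7
tool_pos: [0.5013, 0.1047, 0.0077]
tool_rot: [180.0, 0.0, -172.0]
force: [0.6, -0.2, -0.3]
grip_width: 0.0179
grasp_force: 15.0
```

Call:
{"api": "jog_arm", "payload": {
  "motion": [
    {"x":0,"y":0,"z":0,"ax":0,"ay":0,"az":0},
    {"x":0,"y":0,"z":0,"ax":0,"ay":0,"az":0},
    {"x":0,"y":0,"z":0,"ax":0,"ay":0,"az":0},
    {"x":0,"y":0,"z":0,"ax":0,"ay":0,"az":0},
    {"x":0,"y":0,"z":0,"ax":0,"ay":0,"az":0}
  ],
  "claw": -0.1
}}

```text
time_s: 19.2
tool_pos: [0.5013, 0.1047, 0.0076]
tool_rot: [180.0, 0.0, -172.0]
force: [-0.2, 0.2, -1.3]
grip_width: 0.0379
grasp_force: 0.0
```

Call:
{"api": "jog_arm", "payload": {
  "motion": [
    {"x":0,"y":0,"z":-2,"ax":0,"ay":0,"az":0},
    {"x":0,"y":0,"z":-4,"ax":0,"ay":0,"az":-7.5},
    {"x":0,"y":0,"z":-4,"ax":0,"ay":0,"az":-7.5},
    {"x":0,"y":0,"z":0,"ax":0,"ay":0,"az":-7.5},
    {"x":0,"y":0,"z":0,"ax":0,"ay":0,"az":-7.5}
  ]
}}

```text
time_s: 19.7
tool_pos: [0.5025, 0.1049, 0.1095]
tool_rot: [-179.9, 0.2, -141.7]
force: [-0.2, -0.3, -1.6]
grip_width: 0.0393
grasp_force: 0.0
```

```bash
python3 - <<'E'
from h import *
go(.5873,.295,.08,218)
E
```

```text
az 0.3 then x -18.39 y 9.76 z 2.95 cm | rot [-179.9    0.2 -141.7] t 19.7
rotvec [-0.09  0.18  0.35] q1,q7 [-10. 113.]
```

Call:
{"api": "jog_arm", "payload": {
  "motion": [
    {"x":-3.7,"y":1.95,"z":0,"ax":0,"ay":0,"az":0},
    {"x":-3.7,"y":1.95,"z":0,"ax":0,"ay":0,"az":0},
    {"x":-3.7,"y":1.95,"z":0,"ax":0,"ay":0,"az":0},
    {"x":-3.7,"y":1.95,"z":0,"ax":0,"ay":0,"az":0},
    {"x":-3.6,"y":1.95,"z":0,"ax":0,"ay":0,"az":0}
  ],
  "claw": 0.4
}}

```text
time_s: 20.2
tool_pos: [0.5867, 0.2963, 0.1075]
tool_rot: [180.0, 0.0, -142.0]
force: [0.2, 0.4, 0.2]
grip_width: 0.0602
grasp_force: 0.0
```

Call:
{"api": "jog_arm", "payload": {
  "motion": [
    {"x":0,"y":0,"z":2,"ax":0,"ay":0,"az":0},
    {"x":0,"y":0,"z":0,"ax":0,"ay":0,"az":0},
    {"x":0,"y":0,"z":0,"ax":0,"ay":0,"az":0},
    {"x":0,"y":0,"z":0,"ax":0,"ay":0,"az":0},
    {"x":0,"y":0,"z":0,"ax":0,"ay":0,"az":0}
  ]
}}

```text
time_s: 20.7
tool_pos: [0.5868, 0.2939, 0.0888]
tool_rot: [-180.0, 0.1, -142.0]
force: [-0.6, -0.4, 0.2]
grip_width: 0.0612
grasp_force: 0.0
```

```bash
python3 - <<'E'
from h import *
go(.5873,.295,.009,218)
E
```

```text
az -0.0 then x -0.11 y 0.06 z 7.98 cm | rot [-1.80e+02  1.00e-01 -1.42e+02] t 20.7
rotvec [-0.04  0.08 -0.05] q1,q7 [-21.  96.]
```

Call:
{"api": "jog_arm", "payload": {
  "motion": [
    {"x":-0.1,"y":0.05,"z":2.5,"ax":0,"ay":0,"az":0},
    {"x":0,"y":0,"z":2.5,"ax":0,"ay":0,"az":0},
    {"x":0,"y":0,"z":2,"ax":0,"ay":0,"az":0},
    {"x":0,"y":0,"z":1,"ax":0,"ay":0,"az":0},
    {"x":0,"y":0,"z":0,"ax":0,"ay":0,"az":0}
  ]
}}

```text
time_s: 21.2
tool_pos: [0.5859, 0.2949, 0.0066]
tool_rot: [180.0, -0.1, -142.0]
force: [-0.2, -0.8, 0.3]
grip_width: 0.0611
grasp_force: 0.0
```

Call:
{"api": "jog_arm", "payload": {
  "motion": [
    {"x":0,"y":0,"z":0,"ax":0,"ay":0,"az":0},
    {"x":0,"y":0,"z":0,"ax":0,"ay":0,"az":0},
    {"x":0,"y":0,"z":0,"ax":0,"ay":0,"az":0},
    {"x":0,"y":0,"z":0,"ax":0,"ay":0,"az":0},
    {"x":0,"y":0,"z":0,"ax":0,"ay":0,"az":0}
  ],
  "claw": -1
}}

```text
time_s: 21.7
tool_pos: [0.5868, 0.296, 0.0081]
tool_rot: [-180.0, 0.0, -142.0]
force: [0.3, -0.2, -0.1]
grip_width: 0.0288
grasp_force: 0.1
```

Call:
{"api": "jog_arm", "payload": {
  "motion": [
    {"x":0,"y":0,"z":0,"ax":0,"ay":0,"az":0},
    {"x":0,"y":0,"z":0,"ax":0,"ay":0,"az":0},
    {"x":0,"y":0,"z":0,"ax":0,"ay":0,"az":0},
    {"x":0,"y":0,"z":0,"ax":0,"ay":0,"az":0},
    {"x":0,"y":0,"z":0,"ax":0,"ay":0,"az":0}
  ]
}}

```text
time_s: 22.2
tool_pos: [0.5868, 0.2959, 0.0079]
tool_rot: [-180.0, 0.0, -142.0]
force: [0.3, 0.0, 1.4]
grip_width: 0.0256
grasp_force: 15.0
```

Call:
{"api": "jog_arm", "payload": {
  "motion": [
    {"x":0,"y":0,"z":-2,"ax":0,"ay":0,"az":0},
    {"x":0,"y":0,"z":-2.5,"ax":0,"ay":0,"az":0},
    {"x":0,"y":0,"z":-2.5,"ax":0,"ay":0,"az":0},
    {"x":0,"y":0,"z":0,"ax":0,"ay":0,"az":0},
    {"x":0,"y":0,"z":0,"ax":0,"ay":0,"az":0}
  ]
}}

```text
time_s: 22.7
tool_pos: [0.5867, 0.2959, 0.0776]
tool_rot: [-180.0, 0.0, -142.0]
force: [-0.3, 0.4, -1.5]
grip_width: 0.0258
grasp_force: 15.0
```

```bash
python3 - <<'E'
from h import *
go(.6098,.0453,.08,218)
E
```

```text
az 0.0 then x 13.61 y -21.17 z -0.24 cm | rot [-180.    0. -142.] t 22.7
rotvec [-0.01  0.03  0.04] q1,q7 [-21.  96.]
```

Call:
{"api": "jog_arm", "payload": {
  "motion": [
    {"x":2.3,"y":-3.5,"z":0,"ax":0,"ay":0,"az":0},
    {"x":2.3,"y":-3.5,"z":0,"ax":0,"ay":0,"az":0},
    {"x":2.3,"y":-3.5,"z":0,"ax":0,"ay":0,"az":0},
    {"x":2.3,"y":-3.5,"z":0,"ax":0,"ay":0,"az":0},
    {"x":2.3,"y":-3.5,"z":0,"ax":0,"ay":0,"az":0}
  ]
}}

```text
time_s: 23.2
tool_pos: [0.6025, 0.0852, 0.0756]
tool_rot: [179.9, -0.2, -142.0]
force: [1.2, 0.8, 0.4]
grip_width: 0.0258
grasp_force: 15.0
```

Call:
{"api": "jog_arm", "payload": {
  "motion": [
    {"x":2.1,"y":-3.65,"z":0,"ax":0,"ay":0,"az":0},
    {"x":0,"y":0,"z":0,"ax":0,"ay":0,"az":0},
    {"x":0,"y":0,"z":0,"ax":0,"ay":0,"az":0},
    {"x":0,"y":0,"z":0,"ax":0,"ay":0,"az":0},
    {"x":0,"y":0,"z":0,"ax":0,"ay":0,"az":0}
  ]
}}

```text
time_s: 23.7
tool_pos: [0.6092, 0.0477, 0.0769]
tool_rot: [179.9, -0.0, -141.8]
force: [0.3, 0.5, -0.3]
grip_width: 0.0256
grasp_force: 15.0
```

```bash
python3 - <<'E'
from h import *
go(.6098,.0453,.015,218)
im=env.read_camera("scene");cv2.imwrite("pics/s3.png",cv2.resize(im[150:350,240:440],(600,600),interpolation=cv2.INTER_CUBIC)[:,:,::-1])
E
```

```text
az 0.2 then x 0.10 y -0.22 z 6.19 cm | rot [ 179.9   -0.  -141.8] t 23.7
rotvec [ 0.08 -0.02  0.22] q1,q7 [ -3. 120.]
```

View pics/s3.png

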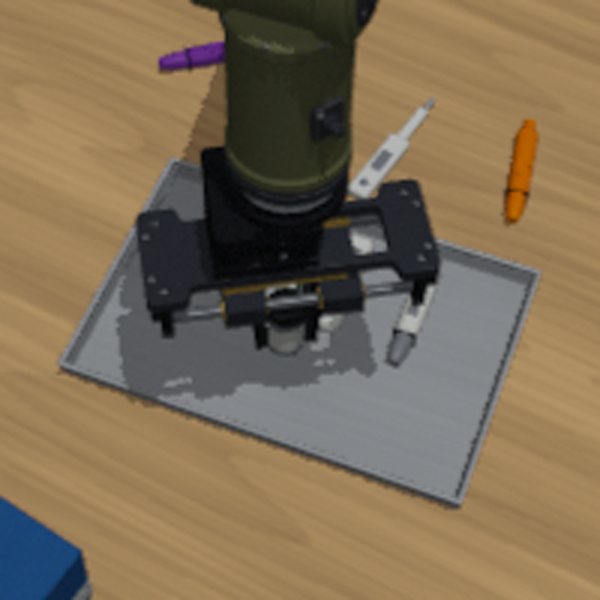

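The vial hangs upright and centred between the fingers (286,335); the meter and pen are in the tray.

Call:
{"api": "jog_arm", "payload": {
  "motion": [
    {"x":0,"y":0,"z":2,"ax":0,"ay":0,"az":0},
    {"x":0,"y":0,"z":1,"ax":0,"ay":0,"az":0},
    {"x":0,"y":0,"z":0,"ax":0,"ay":0,"az":0},
    {"x":0,"y":0,"z":0,"ax":0,"ay":0,"az":0},
    {"x":0,"y":0,"z":0,"ax":0,"ay":0,"az":0}
  ]
}}

```text
time_s: 24.25
tool_pos: [0.6104, 0.0457, 0.0483]
tool_rot: [-180.0, 0.1, -141.9]
force: [0.6, 0.3, 0.6]
grip_width: 0.0259
grasp_force: 15.0
```

```bash
python3 - <<'E'
from h import *
go(.6098,.0453,.0115,218)
E
```

```text
az 0.1 then x 0.07 y 0.01 z 3.68 cm | rot [-1.800e+02  1.000e-01 -1.419e+02] t 24.2
rotvec [-0.03  0.06  0.06] q1,q7 [ -3. 120.]
```

Call:
{"api": "jog_arm", "payload": {
  "motion": [
    {"x":0.06,"y":0,"z":1.5,"ax":0,"ay":0,"az":0},
    {"x":0,"y":0,"z":1.2,"ax":0,"ay":0,"az":0},
    {"x":0,"y":0,"z":0.95,"ax":0,"ay":0,"az":0},
    {"x":0,"y":0,"z":0,"ax":0,"ay":0,"az":0},
    {"x":0,"y":0,"z":0,"ax":0,"ay":0,"az":0}
  ]
}}

```text
time_s: 24.75
tool_pos: [0.6089, 0.045, 0.0102]
tool_rot: [180.0, -0.1, -142.0]
force: [-0.6, -0.1, -0.5]
grip_width: 0.0262
grasp_force: 15.0
```

Call:
{"api": "jog_arm", "payload": {
  "motion": [
    {"x":0,"y":0,"z":0,"ax":0,"ay":0,"az":0},
    {"x":0,"y":0,"z":0,"ax":0,"ay":0,"az":0},
    {"x":0,"y":0,"z":0,"ax":0,"ay":0,"az":0},
    {"x":0,"y":0,"z":0,"ax":0,"ay":0,"az":0},
    {"x":0,"y":0,"z":0,"ax":0,"ay":0,"az":0}
  ]
}}

```text
time_s: 25.25
tool_pos: [0.6094, 0.0451, 0.0112]
tool_rot: [-180.0, 0.0, -142.0]
force: [0.7, 0.2, -0.6]
grip_width: 0.0258
grasp_force: 15.0
```

Call:
{"api": "jog_arm", "payload": {
  "motion": [
    {"x":0,"y":0,"z":0,"ax":0,"ay":0,"az":0},
    {"x":0,"y":0,"z":0,"ax":0,"ay":0,"az":0},
    {"x":0,"y":0,"z":0,"ax":0,"ay":0,"az":0},
    {"x":0,"y":0,"z":0,"ax":0,"ay":0,"az":0},
    {"x":0,"y":0,"z":0,"ax":0,"ay":0,"az":0}
  ],
  "claw": 0.2
}}

```text
time_s: 25.75
tool_pos: [0.6094, 0.0451, 0.0111]
tool_rot: [180.0, 0.0, -142.0]
force: [-0.5, -0.0, -0.6]
grip_width: 0.0508
grasp_force: 0.0
```

Call:
{"api": "jog_arm", "payload": {
  "motion": [
    {"x":0,"y":0,"z":-2,"ax":0,"ay":0,"az":0},
    {"x":0,"y":0,"z":-3,"ax":0,"ay":0,"az":0},
    {"x":0,"y":0,"z":-4,"ax":0,"ay":0,"az":7.5},
    {"x":0,"y":0,"z":-4,"ax":0,"ay":0,"az":7.5},
    {"x":0,"y":0,"z":-2,"ax":0,"ay":0,"az":7.5}
  ]
}}

```text
time_s: 26.25
tool_pos: [0.6112, 0.0452, 0.1655]
tool_rot: [-180.0, 0.3, -164.8]
force: [0.4, -0.4, -0.1]
grip_width: 0.0522
grasp_force: 0.0
```

Call:
{"api": "jog_arm", "payload": {
  "motion": [
    {"x":0,"y":0,"z":0,"ax":0,"ay":0,"az":7.5},
    {"x":0,"y":0,"z":0,"ax":0,"ay":0,"az":0},
    {"x":0,"y":0,"z":0,"ax":0,"ay":0,"az":0},
    {"x":0,"y":0,"z":0,"ax":0,"ay":0,"az":0},
    {"x":0,"y":0,"z":0,"ax":0,"ay":0,"az":0}
  ],
  "claw": 1
}}

```text
time_s: 26.75
tool_pos: [0.6089, 0.045, 0.1603]
tool_rot: [180.0, -0.1, -171.9]
force: [0.0, 0.4, -0.9]
grip_width: 0.0831
grasp_force: 0.0
```

```bash
python3 - <<'E'
from h import *
go(.5735,-.301,.14,188.05)
E
```

```text
az 0.1 then x 8.35 y -33.76 z 2.03 cm | rot [ 1.800e+02 -1.000e-01 -1.719e+02] t 26.8
rotvec [ 0.   -0.08  0.06] q1,q7 [-6. 91.]
```

Call:
{"api": "jog_arm", "payload": {
  "motion": [
    {"x":1,"y":-4.2,"z":0,"ax":0,"ay":0,"az":0},
    {"x":1,"y":-4.2,"z":0,"ax":0,"ay":0,"az":0},
    {"x":1,"y":-4.2,"z":0,"ax":0,"ay":0,"az":0},
    {"x":1,"y":-4.2,"z":0,"ax":0,"ay":0,"az":0},
    {"x":1,"y":-4.2,"z":0,"ax":0,"ay":0,"az":0}
  ]
}}

```text
time_s: 27.25
tool_pos: [0.5887, -0.1715, 0.1608]
tool_rot: [180.0, -0.0, -171.9]
force: [0.6, -0.3, 0.6]
grip_width: 0.087
grasp_force: 0.0
```

Call:
{"api": "jog_arm", "payload": {
  "motion": [
    {"x":1,"y":-4.2,"z":0,"ax":0,"ay":0,"az":0},
    {"x":1,"y":-4.2,"z":0,"ax":0,"ay":0,"az":0},
    {"x":1.3,"y":-4.2,"z":0,"ax":0,"ay":0,"az":0},
    {"x":0,"y":0,"z":1,"ax":0,"ay":0,"az":0},
    {"x":0,"y":0,"z":1,"ax":0,"ay":0,"az":0}
  ]
}}

```text
time_s: 27.75
tool_pos: [0.5734, -0.301, 0.1403]
tool_rot: [180.0, -0.0, -172.1]
force: [0.9, 0.1, 0.1]
grip_width: 0.087
grasp_force: 0.0
```

Call:
{"api": "jog_arm", "payload": {
  "motion": [
    {"x":0,"y":0,"z":1,"ax":0,"ay":0,"az":0},
    {"x":0,"y":0,"z":0,"ax":0,"ay":0,"az":0},
    {"x":0,"y":0,"z":0,"ax":0,"ay":0,"az":0},
    {"x":0,"y":0,"z":0,"ax":0,"ay":0,"az":0},
    {"x":0,"y":0,"z":0,"ax":0,"ay":0,"az":0}
  ]
}}

```text
time_s: 28.25
tool_pos: [0.5747, -0.2989, 0.1318]
tool_rot: [-180.0, 0.1, -171.9]
force: [0.1, 0.7, -0.4]
grip_width: 0.0868
grasp_force: 0.0
```

```bash
python3 - <<'E'
from h import *
go(.5735,-.301,.038,188.05)
E
```

```text
az 0.0 then x 0.15 y -0.19 z 9.38 cm | rot [-1.800e+02  1.000e-01 -1.719e+02] t 28.2
rotvec [-0.03  0.06  0.04] q1,q7 [ 17. 126.]
```

Call:
{"api": "jog_arm", "payload": {
  "motion": [
    {"x":0.1,"y":-0.2,"z":3,"ax":0,"ay":0,"az":0},
    {"x":0,"y":0,"z":3,"ax":0,"ay":0,"az":0},
    {"x":0,"y":0,"z":2,"ax":0,"ay":0,"az":0},
    {"x":0,"y":0,"z":1.3,"ax":0,"ay":0,"az":0},
    {"x":0,"y":0,"z":0,"ax":0,"ay":0,"az":0}
  ]
}}

```text
time_s: 28.75
tool_pos: [0.5724, -0.3006, 0.0364]
tool_rot: [179.9, -0.2, -171.9]
force: [0.1, -1.4, 0.5]
grip_width: 0.0871
grasp_force: 0.0
```

Call:
{"api": "jog_arm", "payload": {
  "motion": [
    {"x":0,"y":0,"z":0,"ax":0,"ay":0,"az":0},
    {"x":0,"y":0,"z":0,"ax":0,"ay":0,"az":0},
    {"x":0,"y":0,"z":0,"ax":0,"ay":0,"az":0},
    {"x":0,"y":0,"z":0,"ax":0,"ay":0,"az":0},
    {"x":0,"y":0,"z":0,"ax":0,"ay":0,"az":0}
  ],
  "claw": -1,
  "squeeze": 20
}}

```text
time_s: 29.25
tool_pos: [0.5738, -0.3014, 0.0387]
tool_rot: [-180.0, 0.0, -172.0]
force: [-0.6, 0.6, 0.4]
grip_width: 0.055
grasp_force: 0.0
```

Call:
{"api": "jog_arm", "payload": {
  "motion": [
    {"x":0,"y":0,"z":0,"ax":0,"ay":0,"az":0},
    {"x":0,"y":0,"z":0,"ax":0,"ay":0,"az":0},
    {"x":0,"y":0,"z":0,"ax":0,"ay":0,"az":0},
    {"x":0,"y":0,"z":0,"ax":0,"ay":0,"az":0},
    {"x":0,"y":0,"z":0,"ax":0,"ay":0,"az":0}
  ]
}}

```text
time_s: 29.75
tool_pos: [0.5736, -0.3016, 0.0383]
tool_rot: [-180.0, 0.0, -172.0]
force: [0.1, -0.7, 1.2]
grip_width: 0.0435
grasp_force: 20.0
```

Call:
{"api": "jog_arm", "payload": {
  "motion": [
    {"x":0,"y":0,"z":-2,"ax":0,"ay":0,"az":0},
    {"x":0,"y":0,"z":-3,"ax":0,"ay":0,"az":0},
    {"x":0,"y":0,"z":-4,"ax":0,"ay":0,"az":0},
    {"x":0,"y":0,"z":0,"ax":0,"ay":0,"az":0},
    {"x":0,"y":0,"z":0,"ax":0,"ay":0,"az":0}
  ]
}}

```text
time_s: 30.25
tool_pos: [0.5739, -0.3013, 0.1289]
tool_rot: [-180.0, 0.1, -171.9]
force: [-0.4, 0.4, -1.4]
grip_width: 0.0433
grasp_force: 20.0
```

```bash
python3 - <<'E'
from h import *
go(.5991,.1205,.12,188.05)
E
```

```text
az 0.0 then x -8.40 y 41.41 z 0.89 cm | rot [-1.800e+02  1.000e-01 -1.719e+02] t 30.2
rotvec [-0.03  0.08  0.  ] q1,q7 [ 17. 126.]
```

Call:
{"api": "jog_arm", "payload": {
  "motion": [
    {"x":-0.8,"y":4.1,"z":0,"ax":0,"ay":0,"az":0},
    {"x":-0.8,"y":4.1,"z":0,"ax":0,"ay":0,"az":0},
    {"x":-0.8,"y":4.1,"z":0,"ax":0,"ay":0,"az":0},
    {"x":-0.8,"y":4.1,"z":0,"ax":0,"ay":0,"az":0},
    {"x":-0.8,"y":4.1,"z":0,"ax":0,"ay":0,"az":0}
  ]
}}

```text
time_s: 30.75
tool_pos: [0.5828, -0.0907, 0.1259]
tool_rot: [179.9, -0.2, -172.0]
force: [0.4, 0.7, -0.7]
grip_width: 0.0434
grasp_force: 20.0
```

Call:
{"api": "jog_arm", "payload": {
  "motion": [
    {"x":-0.9,"y":4.1,"z":0,"ax":0,"ay":0,"az":0},
    {"x":-0.9,"y":4.1,"z":0,"ax":0,"ay":0,"az":0},
    {"x":-0.9,"y":4.2,"z":0,"ax":0,"ay":0,"az":0},
    {"x":-0.9,"y":4.2,"z":0,"ax":0,"ay":0,"az":0},
    {"x":-0.8,"y":4.3,"z":0,"ax":0,"ay":0,"az":0}
  ]
}}

```text
time_s: 31.25
tool_pos: [0.5972, 0.1217, 0.1259]
tool_rot: [-180.0, -0.2, -172.0]
force: [0.5, -1.1, -1.1]
grip_width: 0.0437
grasp_force: 20.0
```

Call:
{"api": "jog_arm", "payload": {
  "motion": [
    {"x":0,"y":0,"z":1,"ax":0,"ay":0,"az":0},
    {"x":0,"y":0,"z":2,"ax":0,"ay":0,"az":0},
    {"x":0,"y":0,"z":2,"ax":0,"ay":0,"az":0},
    {"x":0,"y":0,"z":0,"ax":0,"ay":0,"az":0},
    {"x":0,"y":0,"z":0,"ax":0,"ay":0,"az":0}
  ]
}}

```text
time_s: 31.75
tool_pos: [0.5976, 0.12, 0.0768]
tool_rot: [-180.0, -0.2, -172.0]
force: [-0.0, 0.1, -1.0]
grip_width: 0.0439
grasp_force: 20.0
```

Call:
{"api": "jog_arm", "payload": {
  "motion": [
    {"x":0,"y":0,"z":0,"ax":0,"ay":0,"az":0},
    {"x":0,"y":0,"z":0,"ax":0,"ay":0,"az":0},
    {"x":0,"y":0,"z":0,"ax":0,"ay":0,"az":0},
    {"x":0,"y":0,"z":0,"ax":0,"ay":0,"az":0},
    {"x":0,"y":0,"z":0,"ax":0,"ay":0,"az":0}
  ]
}}

```text
time_s: 32.25
tool_pos: [0.5989, 0.1204, 0.0785]
tool_rot: [180.0, 0.0, -172.0]
force: [0.7, 0.2, -0.8]
grip_width: 0.0434
grasp_force: 20.0
```

```bash
python3 - <<'E'
from h import *
go(.5991,.1205,.0417,188.05)
E
```

```text
az -0.0 then x -0.02 y 0.01 z 3.68 cm | rot [ 180.    0. -172.] t 32.2
rotvec [ 0.01  0.03 -0.01] q1,q7 [-12.  84.]
```

Call:
{"api": "jog_arm", "payload": {
  "motion": [
    {"x":0,"y":0,"z":1.5,"ax":0,"ay":0,"az":0},
    {"x":0,"y":0,"z":1.2,"ax":0,"ay":0,"az":0},
    {"x":0,"y":0,"z":0.95,"ax":0,"ay":0,"az":0},
    {"x":0,"y":0,"z":0,"ax":0,"ay":0,"az":0},
    {"x":0,"y":0,"z":0,"ax":0,"ay":0,"az":0}
  ]
}}

```text
time_s: 32.75
tool_pos: [0.5982, 0.1202, 0.0405]
tool_rot: [-180.0, -0.1, -172.0]
force: [0.2, 0.2, -0.6]
grip_width: 0.0435
grasp_force: 20.0
```

Call:
{"api": "jog_arm", "payload": {
  "motion": [
    {"x":0,"y":0,"z":0,"ax":0,"ay":0,"az":0},
    {"x":0,"y":0,"z":0,"ax":0,"ay":0,"az":0},
    {"x":0,"y":0,"z":0,"ax":0,"ay":0,"az":0},
    {"x":0,"y":0,"z":0,"ax":0,"ay":0,"az":0},
    {"x":0,"y":0,"z":0,"ax":0,"ay":0,"az":0}
  ]
}}

```text
time_s: 33.25
tool_pos: [0.5988, 0.1203, 0.0417]
tool_rot: [180.0, 0.0, -172.0]
force: [0.8, 0.1, -1.4]
grip_width: 0.0435
grasp_force: 20.0
```

Call:
{"api": "jog_arm", "payload": {
  "motion": [
    {"x":0,"y":0,"z":0,"ax":0,"ay":0,"az":0},
    {"x":0,"y":0,"z":0,"ax":0,"ay":0,"az":0},
    {"x":0,"y":0,"z":0,"ax":0,"ay":0,"az":0},
    {"x":0,"y":0,"z":0,"ax":0,"ay":0,"az":0},
    {"x":0,"y":0,"z":0,"ax":0,"ay":0,"az":0}
  ],
  "claw": 0.5
}}

```text
time_s: 33.75
tool_pos: [0.5988, 0.1204, 0.0417]
tool_rot: [180.0, 0.0, -172.0]
force: [-0.4, 0.1, 0.6]
grip_width: 0.0646
grasp_force: 0.0
```

Call:
{"api": "jog_arm", "payload": {
  "motion": [
    {"x":0,"y":0,"z":-2,"ax":0,"ay":0,"az":0},
    {"x":0,"y":0,"z":-3,"ax":0,"ay":0,"az":0},
    {"x":0,"y":0,"z":-4,"ax":0,"ay":0,"az":0},
    {"x":0,"y":0,"z":-4,"ax":0,"ay":0,"az":-7.5},
    {"x":0,"y":0,"z":0,"ax":0,"ay":0,"az":-7.5}
  ]
}}

```text
time_s: 34.25
tool_pos: [0.6025, 0.1212, 0.1788]
tool_rot: [-179.9, 0.7, -156.7]
force: [0.0, 0.7, 0.1]
grip_width: 0.0654
grasp_force: 0.0
```

Call:
{"api": "jog_arm", "payload": {
  "motion": [
    {"x":0,"y":0,"z":0,"ax":0,"ay":0,"az":-7.5},
    {"x":0,"y":0,"z":0,"ax":0,"ay":0,"az":-7.5},
    {"x":0,"y":0,"z":0,"ax":0,"ay":0,"az":-7.5},
    {"x":0,"y":0,"z":0,"ax":0,"ay":0,"az":-7.5},
    {"x":0,"y":0,"z":0,"ax":0,"ay":0,"az":-7.5}
  ],
  "claw": 1
}}

```text
time_s: 34.75
tool_pos: [0.5987, 0.1203, 0.1716]
tool_rot: [-180.0, -0.0, -119.2]
force: [-0.2, 0.1, -0.3]
grip_width: 0.0863
grasp_force: 0.0
```

Call:
{"api": "jog_arm", "payload": {
  "motion": [
    {"x":0,"y":0,"z":0,"ax":0,"ay":0,"az":-7.5},
    {"x":0,"y":0,"z":0,"ax":0,"ay":0,"az":0},
    {"x":0,"y":0,"z":0,"ax":0,"ay":0,"az":0},
    {"x":0,"y":0,"z":0,"ax":0,"ay":0,"az":0},
    {"x":0,"y":0,"z":0,"ax":0,"ay":0,"az":0}
  ]
}}

```text
time_s: 35.25
tool_pos: [0.5987, 0.1204, 0.1716]
tool_rot: [180.0, -0.0, -112.0]
force: [0.9, 0.1, -0.8]
grip_width: 0.0873
grasp_force: 0.0
```

```bash
python3 - <<'E'
from h import *
go(.4755,.433,.14,248)
E
```

```text
az -0.0 then x -24.37 y 23.14 z 3.16 cm | rot [ 180.   -0. -112.] t 35.2
rotvec [ 0.   -0.   -0.03] q1,q7 [ -6. 142.]
```

Call:
{"api": "jog_arm", "payload": {
  "motion": [
    {"x":-3,"y":2.9,"z":0,"ax":0,"ay":0,"az":0},
    {"x":-3,"y":2.9,"z":0,"ax":0,"ay":0,"az":0},
    {"x":-3,"y":2.9,"z":0,"ax":0,"ay":0,"az":0},
    {"x":-3,"y":2.9,"z":0,"ax":0,"ay":0,"az":0},
    {"x":-3,"y":2.9,"z":0,"ax":0,"ay":0,"az":0}
  ]
}}

```text
time_s: 35.75
tool_pos: [0.5196, 0.3151, 0.1718]
tool_rot: [-180.0, 0.0, -112.0]
force: [1.1, 0.5, 0.9]
grip_width: 0.0868
grasp_force: 0.0
```

Call:
{"api": "jog_arm", "payload": {
  "motion": [
    {"x":-3.1,"y":2.9,"z":0,"ax":0,"ay":0,"az":0},
    {"x":-3.1,"y":2.9,"z":0,"ax":0,"ay":0,"az":0},
    {"x":-3.1,"y":2.9,"z":0,"ax":0,"ay":0,"az":0},
    {"x":0,"y":0,"z":2,"ax":0,"ay":0,"az":0},
    {"x":0,"y":0,"z":2,"ax":0,"ay":0,"az":0}
  ]
}}

```text
time_s: 36.25
tool_pos: [0.4732, 0.4351, 0.1318]
tool_rot: [-180.0, 0.1, -111.8]
force: [0.5, -0.4, 0.1]
grip_width: 0.0871
grasp_force: 0.0
```

Call:
{"api": "jog_arm", "payload": {
  "motion": [
    {"x":0,"y":0,"z":2,"ax":0,"ay":0,"az":0},
    {"x":0,"y":0,"z":0,"ax":0,"ay":0,"az":0},
    {"x":0,"y":0,"z":0,"ax":0,"ay":0,"az":0},
    {"x":0,"y":0,"z":0,"ax":0,"ay":0,"az":0},
    {"x":0,"y":0,"z":0,"ax":0,"ay":0,"az":0}
  ]
}}

```text
time_s: 36.75
tool_pos: [0.4751, 0.433, 0.1132]
tool_rot: [-179.9, 0.1, -112.0]
force: [0.5, -0.1, 0.6]
grip_width: 0.087
grasp_force: 0.0
```

```bash
python3 - <<'E'
from h import *
go(.4755,.433,.014,248)
im=env.read_camera("scene");cv2.imwrite("pics/s4.png",cv2.resize(im[180:380,440:640],(600,600),interpolation=cv2.INTER_CUBIC)[:,:,::-1])
E
```

```text
az 0.0 then x -0.01 y -0.03 z 9.92 cm | rot [-1.799e+02  1.000e-01 -1.120e+02] t 36.8
rotvec [-0.06  0.12  0.02] q1,q7 [-30. 108.]
```

View pics/s4.png

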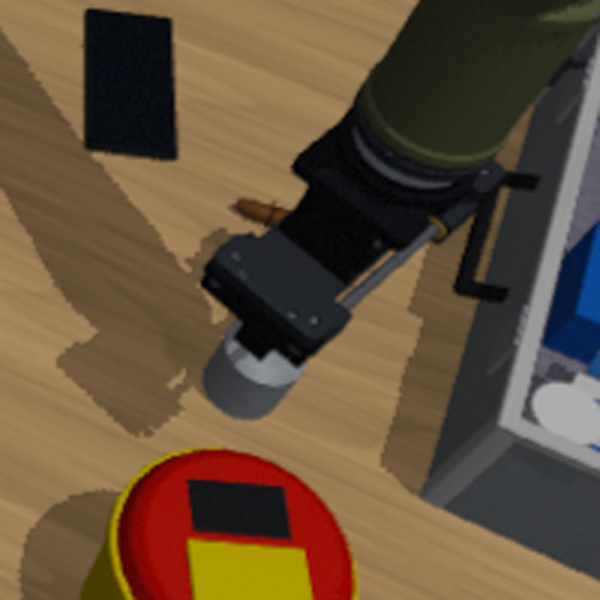

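Hand is over the jar at (255,370) in the crop, but its far end is near the drawer handle (490,240). I turn 10° more for clearance before lowering.

Call:
{"api": "jog_arm", "payload": {
  "motion": [
    {"x":0,"y":0,"z":0,"ax":0,"ay":0,"az":-5},
    {"x":0,"y":0,"z":0,"ax":0,"ay":0,"az":-5},
    {"x":0,"y":0,"z":2,"ax":0,"ay":0,"az":0},
    {"x":0,"y":0,"z":2,"ax":0,"ay":0,"az":0},
    {"x":0,"y":0,"z":0,"ax":0,"ay":0,"az":0}
  ]
}}

```text
time_s: 37.3
tool_pos: [0.4732, 0.431, 0.0694]
tool_rot: [179.8, -0.2, -102.0]
force: [0.5, 0.3, -1.0]
grip_width: 0.087
grasp_force: 0.0
```

Call:
{"api": "jog_arm", "payload": {
  "motion": [
    {"x":0,"y":0,"z":2,"ax":0,"ay":0,"az":0},
    {"x":0,"y":0,"z":2,"ax":0,"ay":0,"az":0},
    {"x":0,"y":0,"z":1.4,"ax":0,"ay":0,"az":0},
    {"x":0,"y":0,"z":0,"ax":0,"ay":0,"az":0},
    {"x":0,"y":0,"z":0,"ax":0,"ay":0,"az":0}
  ]
}}

```text
time_s: 37.8
tool_pos: [0.4748, 0.4328, 0.0184]
tool_rot: [-180.0, 0.0, -102.0]
force: [-0.6, -0.5, 0.6]
grip_width: 0.0873
grasp_force: 0.0
```

Call:
{"api": "jog_arm", "payload": {
  "motion": [
    {"x":0,"y":0,"z":0,"ax":0,"ay":0,"az":0},
    {"x":0,"y":0,"z":0,"ax":0,"ay":0,"az":0},
    {"x":0,"y":0,"z":0,"ax":0,"ay":0,"az":0},
    {"x":0,"y":0,"z":0,"ax":0,"ay":0,"az":0},
    {"x":0,"y":0,"z":0,"ax":0,"ay":0,"az":0}
  ],
  "claw": -1,
  "squeeze": 30
}}

```text
time_s: 38.3
tool_pos: [0.4751, 0.4324, 0.018]
tool_rot: [-179.9, 0.0, -102.0]
force: [2.8, -0.1, 0.9]
grip_width: 0.0552
grasp_force: 1.0
```

Call:
{"api": "jog_arm", "payload": {
  "motion": [
    {"x":0,"y":0,"z":0,"ax":0,"ay":0,"az":0},
    {"x":0,"y":0,"z":0,"ax":0,"ay":0,"az":0},
    {"x":0,"y":0,"z":0,"ax":0,"ay":0,"az":0},
    {"x":0,"y":0,"z":0,"ax":0,"ay":0,"az":0},
    {"x":0,"y":0,"z":0,"ax":0,"ay":0,"az":0}
  ]
}}

```text
time_s: 38.8
tool_pos: [0.4751, 0.4324, 0.018]
tool_rot: [-179.9, 0.0, -102.0]
force: [2.0, -0.5, 2.4]
grip_width: 0.0538
grasp_force: 30.0
```

Call:
{"api": "jog_arm", "payload": {
  "motion": [
    {"x":0,"y":0,"z":-2,"ax":0,"ay":0,"az":0},
    {"x":0,"y":0,"z":-3,"ax":0,"ay":0,"az":0},
    {"x":0,"y":0,"z":-3,"ax":0,"ay":0,"az":0},
    {"x":0,"y":0,"z":-3,"ax":0,"ay":0,"az":0},
    {"x":0,"y":0,"z":-3,"ax":0,"ay":0,"az":0}
  ]
}}

```text
time_s: 39.3
tool_pos: [0.4727, 0.4322, 0.1573]
tool_rot: [179.8, -0.1, -101.9]
force: [0.3, 1.3, -1.4]
grip_width: 0.0542
grasp_force: 30.0
```

Call:
{"api": "jog_arm", "payload": {
  "motion": [
    {"x":0,"y":0,"z":0,"ax":0,"ay":0,"az":7},
    {"x":0,"y":0,"z":0,"ax":0,"ay":0,"az":7},
    {"x":0,"y":0,"z":0,"ax":0,"ay":0,"az":7},
    {"x":0,"y":0,"z":0,"ax":0,"ay":0,"az":7},
    {"x":0,"y":0,"z":0,"ax":0,"ay":0,"az":7}
  ]
}}

```text
time_s: 39.8
tool_pos: [0.4727, 0.4322, 0.156]
tool_rot: [179.9, -0.2, -137.2]
force: [1.0, 0.3, -2.1]
grip_width: 0.0543
grasp_force: 30.0
```

Call:
{"api": "jog_arm", "payload": {
  "motion": [
    {"x":0,"y":0,"z":0,"ax":0,"ay":0,"az":7},
    {"x":0,"y":0,"z":0,"ax":0,"ay":0,"az":7},
    {"x":0,"y":0,"z":0,"ax":0,"ay":0,"az":7},
    {"x":0,"y":0,"z":0,"ax":0,"ay":0,"az":7},
    {"x":0,"y":0,"z":0,"ax":0,"ay":0,"az":7}
  ]
}}

```text
time_s: 40.3
tool_pos: [0.4727, 0.4322, 0.1559]
tool_rot: [-179.9, -0.2, -172.2]
force: [0.7, -0.5, -2.2]
grip_width: 0.0542
grasp_force: 30.0
```

Call:
{"api": "jog_arm", "payload": {
  "motion": [
    {"x":0,"y":0,"z":0,"ax":0,"ay":0,"az":0},
    {"x":0,"y":0,"z":0,"ax":0,"ay":0,"az":0},
    {"x":0,"y":0,"z":0,"ax":0,"ay":0,"az":0},
    {"x":0,"y":0,"z":0,"ax":0,"ay":0,"az":0},
    {"x":0,"y":0,"z":0,"ax":0,"ay":0,"az":0}
  ]
}}

```text
time_s: 40.8
tool_pos: [0.4744, 0.4324, 0.1576]
tool_rot: [180.0, -0.0, -171.9]
force: [0.1, 0.3, -2.3]
grip_width: 0.0542
grasp_force: 30.0
```

```bash
python3 - <<'E'
from h import *
go(.6213,-.0359,.155,188.05)
E
```

```text
az 0.0 then x -7.99 y -48.43 z 0.26 cm | rot [ 180.    -0.  -171.9] t 40.8
rotvec [ 0.   -0.01  0.03] q1,q7 [-36.  51.]
```

Call:
{"api": "jog_arm", "payload": {
  "motion": [
    {"x":-0.7,"y":-4,"z":0,"ax":0,"ay":0,"az":0},
    {"x":-0.7,"y":-4,"z":0,"ax":0,"ay":0,"az":0},
    {"x":-0.7,"y":-4,"z":0,"ax":0,"ay":0,"az":0},
    {"x":-0.7,"y":-4,"z":0,"ax":0,"ay":0,"az":0},
    {"x":-0.7,"y":-4,"z":0,"ax":0,"ay":0,"az":0}
  ]
}}

```text
time_s: 41.3
tool_pos: [0.5375, 0.2377, 0.1579]
tool_rot: [180.0, 0.0, -171.9]
force: [0.2, -1.4, -1.9]
grip_width: 0.0542
grasp_force: 30.0
```

Call:
{"api": "jog_arm", "payload": {
  "motion": [
    {"x":-0.7,"y":-4,"z":0,"ax":0,"ay":0,"az":0},
    {"x":-0.7,"y":-4,"z":0,"ax":0,"ay":0,"az":0},
    {"x":-0.7,"y":-4,"z":0,"ax":0,"ay":0,"az":0},
    {"x":-0.7,"y":-4,"z":0,"ax":0,"ay":0,"az":0},
    {"x":-0.7,"y":-4,"z":0,"ax":0,"ay":0,"az":0}
  ]
}}

```text
time_s: 41.8
tool_pos: [0.6001, 0.0446, 0.158]
tool_rot: [180.0, 0.0, -171.9]
force: [0.0, 0.1, -3.0]
grip_width: 0.054
grasp_force: 30.0
```

Call:
{"api": "jog_arm", "payload": {
  "motion": [
    {"x":-0.5,"y":-4.2,"z":0,"ax":0,"ay":0,"az":0},
    {"x":-0.5,"y":-4.2,"z":0,"ax":0,"ay":0,"az":0},
    {"x":0,"y":0,"z":0,"ax":0,"ay":0,"az":0},
    {"x":0,"y":0,"z":0,"ax":0,"ay":0,"az":0},
    {"x":0,"y":0,"z":0,"ax":0,"ay":0,"az":0}
  ]
}}

```text
time_s: 42.3
tool_pos: [0.6212, -0.0339, 0.1576]
tool_rot: [179.9, 0.0, -171.9]
force: [-0.2, 0.2, -1.9]
grip_width: 0.0544
grasp_force: 30.0
```

Call:
{"api": "jog_arm", "payload": {
  "motion": [
    {"x":0,"y":0,"z":3,"ax":0,"ay":0,"az":0},
    {"x":0,"y":0,"z":3,"ax":0,"ay":0,"az":0},
    {"x":0,"y":0,"z":3,"ax":0,"ay":0,"az":0},
    {"x":0,"y":0,"z":0,"ax":0,"ay":0,"az":0},
    {"x":0,"y":0,"z":0,"ax":0,"ay":0,"az":0}
  ]
}}

```text
time_s: 42.8
tool_pos: [0.6212, -0.034, 0.0679]
tool_rot: [180.0, -0.0, -171.8]
force: [-0.0, 0.0, -2.1]
grip_width: 0.0544
grasp_force: 30.0
```

Call:
{"api": "jog_arm", "payload": {
  "motion": [
    {"x":0,"y":0,"z":0,"ax":0,"ay":0,"az":0},
    {"x":0,"y":0,"z":0,"ax":0,"ay":0,"az":0},
    {"x":0,"y":0,"z":0,"ax":0,"ay":0,"az":0},
    {"x":0,"y":0,"z":0,"ax":0,"ay":0,"az":0},
    {"x":0,"y":0,"z":0,"ax":0,"ay":0,"az":0}
  ]
}}

```text
time_s: 43.3
tool_pos: [0.6216, -0.0357, 0.068]
tool_rot: [-180.0, 0.0, -172.0]
force: [-1.3, 0.8, -1.9]
grip_width: 0.0538
grasp_force: 30.0
```

```bash
python3 - <<'E'
from h import *
go(.6213,-.0359,.0213,188.05)
E
```

```text
az -0.0 then x 0.03 y -0.02 z 4.67 cm | rot [-180.    0. -172.] t 43.3
rotvec [-0.    0.04 -0.02] q1,q7 [ -3. 100.]
```

Call:
{"api": "jog_arm", "payload": {
  "motion": [
    {"x":0.03,"y":0,"z":1.5,"ax":0,"ay":0,"az":0},
    {"x":0,"y":0,"z":1.5,"ax":0,"ay":0,"az":0},
    {"x":0,"y":0,"z":1,"ax":0,"ay":0,"az":0},
    {"x":0,"y":0,"z":0.63,"ax":0,"ay":0,"az":0},
    {"x":0,"y":0,"z":0,"ax":0,"ay":0,"az":0}
  ]
}}

```text
time_s: 43.8
tool_pos: [0.6206, -0.0357, 0.0208]
tool_rot: [180.0, -0.1, -172.0]
force: [0.6, 1.2, -2.3]
grip_width: 0.0543
grasp_force: 30.1
```

Call:
{"api": "jog_arm", "payload": {
  "motion": [
    {"x":0,"y":0,"z":0,"ax":0,"ay":0,"az":0},
    {"x":0,"y":0,"z":0,"ax":0,"ay":0,"az":0},
    {"x":0,"y":0,"z":0,"ax":0,"ay":0,"az":0},
    {"x":0,"y":0,"z":0,"ax":0,"ay":0,"az":0},
    {"x":0,"y":0,"z":0,"ax":0,"ay":0,"az":0}
  ]
}}

```text
time_s: 44.3
tool_pos: [0.6211, -0.0356, 0.0212]
tool_rot: [180.0, 0.0, -172.0]
force: [0.8, -0.2, -1.4]
grip_width: 0.0543
grasp_force: 30.1
```

Call:
{"api": "jog_arm", "payload": {
  "motion": [
    {"x":0,"y":0,"z":0,"ax":0,"ay":0,"az":0},
    {"x":0,"y":0,"z":0,"ax":0,"ay":0,"az":0},
    {"x":0,"y":0,"z":0,"ax":0,"ay":0,"az":0},
    {"x":0,"y":0,"z":0,"ax":0,"ay":0,"az":0},
    {"x":0,"y":0,"z":0,"ax":0,"ay":0,"az":0}
  ],
  "claw": 0.7
}}

```text
time_s: 44.8
tool_pos: [0.6212, -0.0356, 0.0215]
tool_rot: [180.0, 0.0, -172.0]
force: [0.3, -0.4, -0.6]
grip_width: 0.0734
grasp_force: 0.0
```

Call:
{"api": "jog_arm", "payload": {
  "motion": [
    {"x":0,"y":0,"z":-2,"ax":0,"ay":0,"az":0},
    {"x":0,"y":0,"z":-3,"ax":0,"ay":0,"az":0},
    {"x":0,"y":0,"z":-4,"ax":0,"ay":0,"az":0},
    {"x":0,"y":0,"z":-4,"ax":0,"ay":0,"az":0},
    {"x":0,"y":0,"z":-4,"ax":0,"ay":0,"az":0}
  ]
}}

```text
time_s: 45.3
tool_pos: [0.6208, -0.0357, 0.193]
tool_rot: [180.0, 0.0, -172.0]
force: [0.5, -0.8, -0.4]
grip_width: 0.0741
grasp_force: 0.0
```

Call:
{"api": "jog_arm", "payload": {
  "motion": [
    {"x":1,"y":-4.5,"z":0,"ax":0,"ay":0,"az":0},
    {"x":1,"y":-4.5,"z":0,"ax":0,"ay":0,"az":0},
    {"x":1,"y":-4.5,"z":0,"ax":0,"ay":0,"az":0},
    {"x":1,"y":-4.5,"z":0,"ax":0,"ay":0,"az":0},
    {"x":1,"y":-4.5,"z":0,"ax":0,"ay":0,"az":0}
  ]
}}

```text
time_s: 45.8
tool_pos: [0.6027, -0.2671, 0.1916]
tool_rot: [-180.0, 0.0, -171.9]
force: [1.0, -0.8, -0.6]
grip_width: 0.074
grasp_force: 0.0
```

Call:
{"api": "jog_arm", "payload": {
  "motion": [
    {"x":1,"y":-4.5,"z":0,"ax":0,"ay":0,"az":0},
    {"x":1,"y":-4.5,"z":0,"ax":0,"ay":0,"az":0},
    {"x":1,"y":-4.5,"z":0,"ax":0,"ay":0,"az":0},
    {"x":0,"y":0,"z":0,"ax":0,"ay":0,"az":0},
    {"x":0,"y":0,"z":0,"ax":0,"ay":0,"az":0}
  ]
}}

```text
time_s: 46.3
tool_pos: [0.5911, -0.4051, 0.1907]
tool_rot: [180.0, -0.1, -172.2]
force: [0.0, -0.2, 0.2]
grip_width: 0.0742
grasp_force: 0.0
```

```bash
python3 - <<'E'
from h import *
for n,(x0,y0,x1,y1) in dict(top=(240,185,400,305),scene=(250,165,430,325)).items():
    im=env.read_camera(n);cv2.imwrite(f"pics/{n}5f.png",im[:,:,::-1])
    c=im[y0:y1,x0:x1];f=5 if n=="top" else 3;cv2.imwrite(f"pics/{n}5.png",cv2.resize(c,None,fx=f,fy=f,interpolation=cv2.INTER_CUBIC)[:,:,::-1])
E
```

```text
(no output)
```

View pics/top5.png

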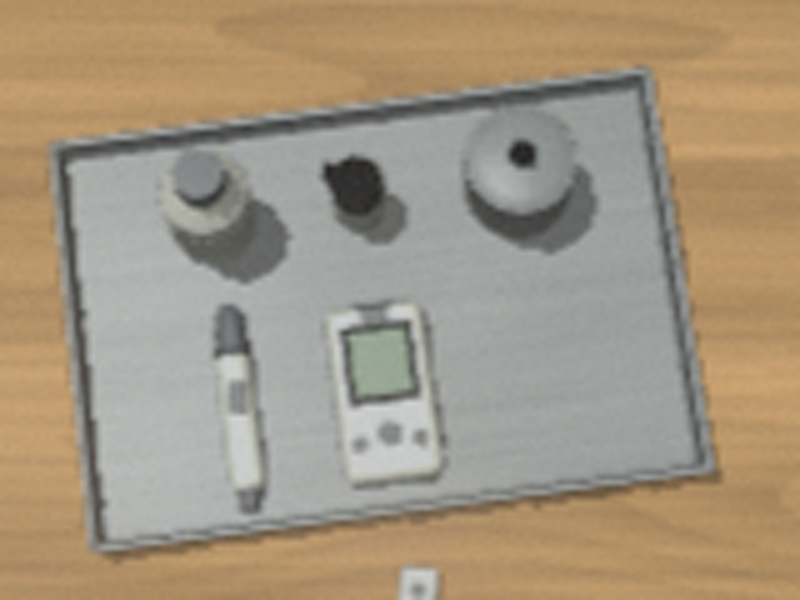

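View pics/scene5.png

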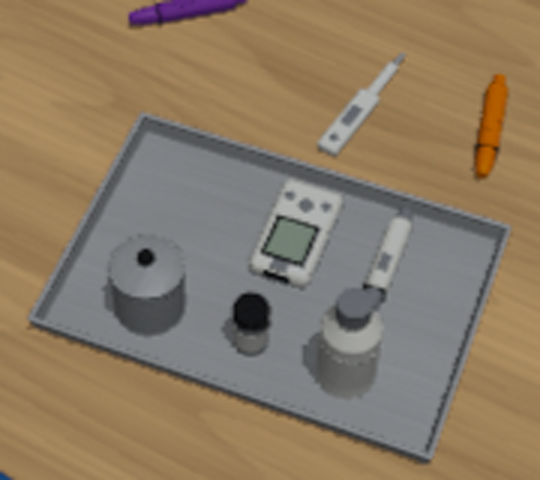

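Everything is in its place. In the top crop the meter centre is at (386,393), the pen runs (231,306)–(252,508), and the vial cap is at (357,186), the bottle cap at (201,177) and the jar knob at (522,153). All stand or lie flat. Now I check the numbers.

```bash
python3 - <<'E'
from h import *
c,s=np.cos(np.radians(TY)),np.sin(np.radians(TY))
L=lambda p:((np.array([[c,s],[-s,c]])@(p[:2]-T0))*1000).round(1)
t=lambda u,v:(240+u/5,185+v/5); q=lambda u,v:(250+u/3,165+v/3)
for n,a,b in [("vial",q(251,311),t(357,186)),("bottle",q(355,305),t(201,177)),("knob",q(146,257),t(522,153))]:
    p,e=tri(a,b);print(n,L(p),round(p[2],3),round(e,4))
m=[L(pt("top",*t(*k),.017)) for k in[(328,310),(425,303),(441,472),(352,484)]];print("meter",m,np.mean(m,0))
p=[L(pt("top",*t(*k),.011)) for k in[(231,306),(252,508)]];print("pen",p,np.mean(p,0))
E
```

```text
vial [53.9  1.9] 0.043 0.0016
bottle [53.7 76.7] 0.096 0.0032
knob [ 53.2 -80.4] 0.068 0.0021
meter [array([-1.4, 23.5]), array([ -4.2, -25.7]), array([-90.9, -22.3]), array([-91.1,  22.4])] [-46.9    -0.525]
pen [array([ 8.4, 72.3]), array([-95.7,  73.6])] [-43.65  72.95]
```

All parts are within 2 mm of their targets, so I hand in.

```bash
python3 -c "
from cell import env
print(env.sign_off())"
```

```text
the job is handed in; nothing more can be done
None
```

The tray is set out as asked and handed in at about 46 s: meter, pen, vial, bottle and jar each measured within about 2 mm of their targets, and the oximeter and thermometer were not moved.

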